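Fetch the red torch from under the loaded wire rack

TASK

Fetch the red torch from under the white wire rack and lay it in the green tray. To get at it, first stand the can and the jar aside on the plywood board, then lift the rack off and lay it on the board with them; once the torch is in the tray, put the rack back on its dowels just as it lay, and stand the can and the jar upright back on it, each on the spot where it stood. Set everything down gently, the glass jar above all, drop nothing, and leave the brush, the bottle and the tape measure undisturbed.

Things in the scene. Friction and masses are not known exactly. Their poses are not given: they have to be found in the camera images.
- stand: Fixed low pine stand, 250 x 250 mm, open above. Origin: centre of its underside. Floor 9 mm thick. Two 16 mm dowel rails run along its x at y = +-112 mm, tops 66 mm high. Corner posts 22 x 24 mm at x = +-113, y = +-112 mm rise to 73 mm as end stops for the rack.
- rack: Loose white wire rack, 170 (x) x 250 (y) mm, 0.35 kg, lying level across the stand's dowels. Origin: centre of underside. Grip it by the centre bar along x at y = 0: 10 mm wide, 0 to 22 mm high, through the centre of mass; 32 mm free on each side up to the next wires (y = +-40, 60, 80, 100, 122 mm; tops at 11 mm). Cross wires below along y at x = +-50 and +-82 mm.
- can: Loose blue steel can with yellow band and steel rims, upright on one half of the rack, left or right of the centre bar (the jar has the other half). 61 mm in diameter at the rims, 58 mm between, 84 mm high, about 0.3 kg. Origin: centre of its underside.
- jar: Loose amber glass jar with a white screw lid (60 mm across, from 70 to 90 mm height) and a paper label, upright on the other half of the rack; glass body 62 mm in diameter up to 64 mm height, 90 mm high in all, about 0.28 kg. Origin: centre of its underside.
- torch: Loose red hand torch lying under one half of the rack on the stand's floor, roughly along the stand's x. 150 mm long along its x (lens at +x, black tail guard at -x), balanced at mid-length; head and tail 42 mm square; between them (x = -51 to +39 mm) a ribbed barrel, 32 mm square with rounded edges, its axis 21 mm above the underside. Origin: underside, mid-length. 0.2 kg.
- brush: Bystander: shoe brush lying beside the torch on the stand's floor under the other half of the rack: dark wooden back on black bristles, 150 (x) x 44 (y) x 38 mm high. Origin: centre of its underside.
- board: Fixed plywood board with dark end strips at both x ends, on the bench left or right of the stand: the side area. 360 (x) x 280 (y) mm, 12 mm thick, flat top. Origin: centre of its underside. There is room for the rack with its axes along those of the board at one end and the can and jar at the other.
- tray: Fixed open green plastic tray on the bench on the other side of the stand, 230 (x) x 150 (y) mm outside, walls 4 mm thick and 28 mm high, floor 4 mm thick. Origin: centre of its underside.
- bottle: Bystander: white bottle with a blue cap standing on the bench behind the stand, 60 mm in diameter, 150 mm high. Origin: centre of its underside.
- tape: Bystander: yellow tape measure standing on the bench behind the stand, 70 x 34 x 66 mm high. Origin: centre of its underside.
Things that resemble listed ones, but are neither listed nor needed, are in the scene too. Leave any purple or yellow look-alike of the torch alone.

How it is judged:
By the outcome, as a careful person would: the job done as asked, in the order asked, and still so for the second after the job is handed in, with the robot touching nothing.
It also fails if it takes over 141 s, if anything falls off the work surface, if the arm or the gripper's body presses on something with over 40 N, if the wrist force passes 120 N, or if a joint passes its speed limit or range.

ROBOT

A 6-joint arm with a two-finger parallel gripper is mounted at the origin on the work surface. World frame = base frame: x ahead of the robot, y to its left, z up, the work surface at z = 0. Lengths are in m, angles in rad, forces in N, time in s.
With the tool pointing down it reaches from about 0.275 to 0.85 m from the base axis. Payload 19 kg.
Tool frame: the origin (TCP) lies at the very end of the fingers, on their centre line; the grasp point (between the pads) lies 19 mm behind it; z points along the fingers, y is the line along which they close (so a half turn about z gives the same grasp; the last joint's range is limited). The gripper opens to 85 mm and grips with 20 to 120 N. Pads are 22 mm wide; open, the fingers measure 114 mm over their backs; the gripper's body (76 mm by 85 mm) begins 54 mm behind the grasp point. The pads swing forward as they close: fully open they stand 13 mm farther back than shut.
Start: joints at [1.071, 0.15, 1.437, -0, 1.554, -0.134], TCP at [0.206, 0.537, 0.196] pointing down, gripper open.
Joint ranges: [-2.8, 2.8], [-0.68, 2.1], [0.12, 2.68], [-1.39, 4.53], [0.16, 2.79], [-2.81, 2.81]. Speed limits (rad/s): [1.89, 1.89, 2.22, 3.01, 3.01, 3.01].

INTERFACE

Orientations are given as a unit quaternion [x, y, z, w].
In Python, from plant import ctrl gives the robot as it stands. The module is installed in compiled form; this text tells all that it offers.
- The arm moves only by the tool move_arm, never from a script. Its argument "motion" is a list of rows, each an object with "linear": the shift along the tool's x, y, z in cm, a list of three; "angular": the turn, a rotation vector about the tool's x, y, z in units of 6 degrees (1.0 is 6 degrees), a list of three. A call has 1 to 5 rows; each row is the pose to reach, as a shift and turn from the pose commanded when the call began, along the tool's axes at that moment; what a row does not reach only later rows make up. A row lasts 1/12 s, in which the tool goes at most 41.7 mm and 7.16 degrees, less where a joint would pass 70% of its speed; a pose out of reach is approached as far as the arm can. A call with a gripper value outside its range is refused whole. "fingers" is the finger opening in cm, from 0 to 8.54, set as the call begins (left out, the last holds). The fingers move at their own pace and stop on an object; "squeeze" is the grip in N (left out, the last holds). Time passes only in rows, so rows that repeat a pose let the fingers close. It gives the time, the measured TCP pose, the force, the opening and the grip force at its end, in the units of the state.
- ctrl.get_state(): the state, without advancing time (a new reading comes with each control period).
- ctrl.read_camera(name): name is "scene" or "top"; returns (picture, depth): 400x640x3 uint8, blue, green, red; 400x640 float32, m along the optical axis (not along the pixel's ray), 0 where there is no reading.
- ctrl.camera_params(name): a dict with "vertical_fov" (degrees; the focal length in pixels is half the picture's height over the tangent of half this angle, whatever the lens; pixels are square), "cx", "cy" (the principal point, pixels), "pose" (4x4, takes a point from camera to world coordinates). Camera axes: x right, y up, looking along -z (the intrinsics and any distortion apply to the point x, -y, -z); pixel columns grow to the right and rows downward; lengths in m; the calibration is good to about 2 mm. A picture is of the moment at which its call begins. camera_params takes no time and is no camera call.
- ctrl.sign_off(): hands the job in; it is judged then, once.
Trained networks look in the newest picture that a camera, given by its name, has taken for a name from the list of things; names that differ only in an ending like _2 or _b are one class to them, and where a whole thing is asked for, a point or a joint stands for the part that bears it (a point fixed in the world has none). Each returns a list of dicts, best first, with "conf" (0 to 1); they miss things now and then, are a little off and sometimes report something else, mostly with a low value. They report only what shows in the picture. A call takes as long as a camera call. They do not tell look-alikes from the thing itself.
- ctrl.look_for(camera, thing): "location" ([x, y, z] in m, in world coordinates, good to about 4 mm: the middle of the surface that is visible of it).
- ctrl.spot_point(camera, thing): "location" ([x, y, z] in m, in world coordinates, good to about 4 mm: a listed point, or the origin of a listed thing).
The state is a dict: "t": time; "joint_pos": joint angles; "joint_vel": joint speeds; "joint_torque": joint torques, N m; "ee_pos": TCP position; "eef_rot": TCP orientation; "contact_force": force on the tool from outside, world axes, zero at the start; "ft_torque": the same for the moment, N m; "grip_width": opening from 0.0 (shut) to 1.0 (fully open); "finger_force": force on a finger pad.
Only numpy, scipy, OpenCV 4.12 (cv2) and the standard library are available. Lean on these libraries where they do the work, as an engineer would, in place of code of your own. Each camera call takes 0.05 s, during which the arm holds its last target. There are 200 camera calls.

## Working session

There is one attempt and no reset: what is moved stays moved. The work goes in short steps, Python scripts to look and compute and a tool call to move; the robot and the scene stay as the last step left them, time stands still between calls to the robot, and variables do not carry over. Pictures are saved under pics/ and viewed, at most 14 in all, crops included, and the job is handed in when it is done.

Besides the shell and the picture viewer there is one more tool, called after "Call:" as a command line: name --argument value ..., lists and objects as JSON in quotes. move_arm: Moves the arm, as the interface text tells. Its arguments: {"type":"object","properties":{"motion":{"type":"array","items":{"type":"object","properties":{"linear":{"type":"array","items":{"type":"number"}},"angular":{"type":"array","items":{"type":"number"}}}}},"fingers":{"type":"number"},"squeeze":{"type":"number"}},"required":["motion"]}

```bash
mkdir -p pics
cat > h.py <<'E'
import numpy as np, cv2, json
from plant import ctrl
from scipy.spatial.transform import Rotation as R
def cloud(name):
    im,d=ctrl.read_camera(name); p=ctrl.camera_params(name)
    f=im.shape[0]/2/np.tan(np.radians(p["vertical_fov"])/2)
    v,u=np.mgrid[0:im.shape[0],0:im.shape[1]]
    c=np.stack([(u-p["cx"])/f*d,-(v-p["cy"])/f*d,-d,np.ones_like(d)],-1)
    w=(c@np.array(p["pose"]).T)[...,:3]; w[d==0]=np.nan
    return im,w
E
python3 - <<'E'
from h import *
for c in ("top","scene"):
    p=ctrl.camera_params(c); print({k:(np.round(v,3).tolist()) if k=="pose" else v for k,v in p.items()})
    im,w=cloud(c); cv2.imwrite(f"pics/{c}0.png",im); np.savez(f"{c}0.npz",im=im,w=w)
    for t in "stand rack can jar torch brush board tray bottle tape".split():
        r=ctrl.spot_point(c,t); print(c,t,[(np.round(x["location"],3).tolist(),round(x["conf"],2)) for x in r[:3]])
s=ctrl.get_state(); print(s)
E
```

```text
{'vertical_fov': 43.7907534623202, 'cx': 316.358675330655, 'cy': 191.83595459561604, 'pose': [[0.026, 0.998, -0.061, 0.428], [-1.0, 0.026, -0.009, 0.005], [-0.007, 0.061, 0.998, 1.282], [0.0, 0.0, 0.0, 1.0]]}
top stand [([0.533, -0.023, -0.001], 0.64), ([0.533, -0.065, 0.006], 0.62)]
top rack [([0.535, -0.023, 0.064], 0.81)]
top can [([0.559, -0.099, 0.077], 0.91), ([0.767, 0.101, -0.004], 0.46)]
top jar [([0.551, 0.041, 0.081], 0.66)]
top torch [([0.777, 0.3, 0.001], 0.94), ([0.544, 0.015, 0.01], 0.9), ([0.762, -0.288, -0.001], 0.73)]
top brush [([0.538, -0.066, 0.009], 0.56)]
top board [([0.473, 0.363, 0.002], 0.66)]
top tray [([0.488, -0.362, -0.003], 0.72)]
top bottle [([0.77, 0.1, -0.001], 0.63)]
top tape [([0.78, -0.102, -0.003], 0.89)]
{'vertical_fov': 48.285364622565886, 'cx': 320.4314768335641, 'cy': 196.38820851745126, 'pose': [[-0.162, -0.686, 0.709, 1.464], [0.987, -0.106, 0.122, 0.175], [-0.008, 0.72, 0.694, 1.015], [0.0, 0.0, 0.0, 1.0]]}
scene stand [([0.533, -0.024, -0.002], 0.73), ([0.785, -0.098, 0.001], 0.51)]
scene rack [([0.534, -0.023, 0.066], 0.73)]
scene can [(
[... 615 characters left out ...]
ray([ 1.07100373e+00,  1.50489295e-01,  1.43742042e+00,  2.01775161e-05,
        1.55378715e+00, -1.34035061e-01]), 'joint_vel': array([ 1.43791904e-03,  1.83967246e-04, -3.12917760e-04,  1.38195121e-03,
       -5.45258171e-05, -8.23983004e-04]), 'joint_torque': array([-3.91416586e-03, -7.12804914e+01, -5.71049559e+01, -5.15951542e-04,
        1.84931283e-03,  1.53899430e-05]), 'ee_pos': array([0.20566493, 0.53692041, 0.19566249]), 'eef_rot': array([ 1.81861253e-01,  9.83324200e-01, -4.63689056e-05, -2.58234537e-05]), 'contact_force': array([-0.44229082, -0.83037338, -0.09792421]), 'ft_torque': array([0.01072393, 0.00316583, 0.0183597 ]), 'finger_force': 0.0, 'grip_width': 1.005545048509235}
```

View pics/top0.png

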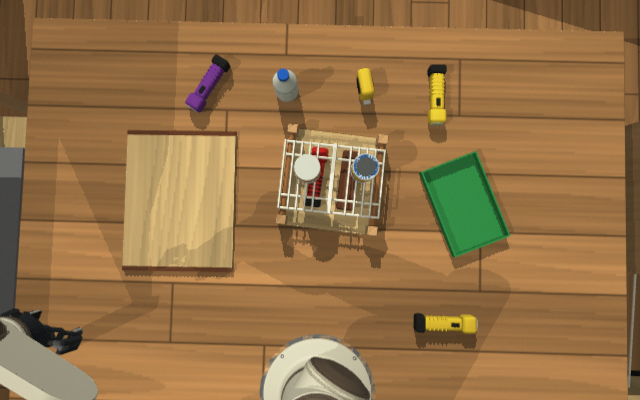

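View pics/scene0.png

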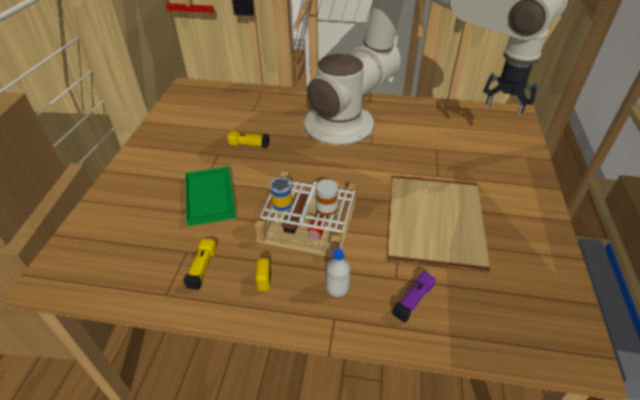

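Run:
```python
from h import *
D=np.load("top0.npz");w=D["w"];im=D["im"]
x,y,z=w[...,0],w[...,1],w[...,2]
def rect(m,n):
    P=np.c_[x[m],y[m]].astype(np.float32)
    if len(P)<5: print(n,"few",len(P));return
    r=cv2.minAreaRect(P*1000); print(n,len(P),np.round(r[0]),np.round(r[1]),round(r[2],2),"z",np.round(np.nanpercentile(z[m],[5,50,95]),4))
box=lambda a,b,c,d:(x>a)&(x<b)&(y>c)&(y<d)
near=box(.35,.72,-.2,.16)
rect(near&(z>.145)&(y<-.03),"can top")
rect(near&(z>.145)&(y>-.03),"jar top")
rect(box(.25,.7,.18,.6)&(z>.006)&(z<.02),"board")
rect(box(.3,.68,-.48,-.24)&(z>.018)&(z<.04),"tray")
rect(near&(z>.055)&(z<.1),"rack+stand")
for a,b,n in((.07,.082,"wires"),(.083,.1,"bar")): rect(near&(z>a)&(z<b)&(x>.43)&(x<.64),n)
# cylinders circle fit
for s,n in((-1,"can"),(1,"jar")):
    m=near&(z>.145)&((y+.03)*s>0); P=(np.c_[x[m],y[m]]*1000).astype(np.float32); print(n,cv2.minEnclosingCircle(P))
big=cv2.resize(im[130:290,210:430],None,fx=3.5,fy=3.5,interpolation=cv2.INTER_CUBIC);cv2.imwrite("pics/crop0.png",big)
```

```text
can top 571 [558. -94.] [59. 60.] 45.86 z [0.1587 0.1624 0.1664]
jar top 560 [553.  38.] [60. 58.] 47.32 z [0.1635 0.1675 0.1712]
board 15551 [475. 391.] [447. 418.] 0.32 z [0.0082 0.0128 0.0169]
tray 726 [ 487. -359.] [230. 153.] 22.43 z [0.0193 0.0274 0.0325]
rack+stand 3395 [537. -20.] [252. 248.] 84.4 z [0.0626 0.0739 0.088 ]
wires 1800 [535. -21.] [197. 274.] 2.38 z [0.0708 0.0756 0.0803]
bar 319 [529. -31.] [159. 154.] 34.86 z [0.0843 0.0881 0.0926]
can ((559.1416625976562, -94.48593139648438), 30.893062591552734)
jar ((553.4261474609375, 37.82289123535156), 29.956539154052734)
```

The top view shows the white rack at about (332,180). The jar's white lid is at (307,167) and the blue can at (366,166). The brown brush is at (345,180), the board at (180,200) and the tray at (465,205).

Torch candidates are red under the rack at (317,180), purple at (208,83), and yellow at (437,95) and (446,324). Only the red one under the rack fits the description. I'll confirm it in the crop and refine the rack, board and torch poses.

View pics/crop0.png

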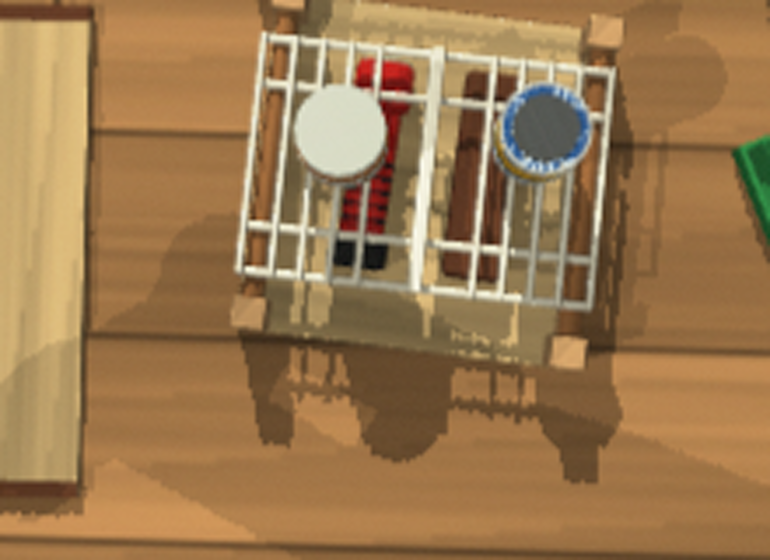

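```bash
cat >> h.py <<'E'
from scipy.optimize import minimize
def plane(name,uv,z):
    p=ctrl.camera_params(name); f=200/np.tan(np.radians(p["vertical_fov"])/2); T=np.array(p["pose"])
    r=np.c_[(uv[:,0]-p["cx"])/f,-(uv[:,1]-p["cy"])/f,-np.ones(len(uv))]@T[:3,:3].T
    return (T[:3,3]+r*((z-T[2,3])/r[:,2])[:,None])[:,:2]
def fit_rack(name,im,w,zu,c0,yaw0,excl):
    i=im.astype(int); X=w[...,:2]
    m=(i.min(-1)>150)&(np.ptp(i,axis=-1)<40)&(abs(X[...,0]-c0[0])<.14)&(abs(X[...,1]-c0[1])<.17)&(w[...,2]>zu-.008)&(w[...,2]<zu+.03)
    for e in excl: m&=np.hypot(X[...,0]-e[0],X[...,1]-e[1])>.045
    v,u=np.nonzero(m); P=plane(name,np.c_[u,v].astype(float),zu+.009)
    Pb=plane(name,np.c_[u,v].astype(float),zu+.022)
    ys=np.array([s*a for a in(40,60,80,100,122) for s in(1,-1)])/1000; xs=np.array([-82,-50,50,82])/1000
    def loc(P,q): 
        c,s=np.cos(q[2]),np.sin(q[2]); d=P-q[:2]; return d[:,0]*c+d[:,1]*s,-d[:,0]*s+d[:,1]*c
    def cost(q):
        a,b=loc(P,q); ab,bb=loc(Pb,q)
        ox=np.maximum(abs(a)-.085,0); oy=np.maximum(abs(b)-.124,0)
        d1=np.hypot(abs(b[:,None]-ys).min(1),ox); d2=np.hypot(abs(a[:,None]-xs).min(1),oy); d3=np.hypot(abs(bb),np.maximum(abs(ab)-.085,0))
        d=np.minimum(np.minimum(d1,d2),d3); return np.mean(np.minimum(d,.012)**2)*1e6
    best=min((minimize(cost,[c0[0]+dx,c0[1]+dy,yaw0],method="Nelder-Mead",options=dict(initial_simplex=np.array([c0[0]+dx,c0[1]+dy,yaw0])+np.array([[0,0,0],[.006,0,0],[0,.006,0],[0,0,.03]]))) for dx in(-.008,0,.008) for dy in(-.008,0,.008)),key=lambda r:r.fun)
    return len(P),best.x.round(4),round(np.degrees(best.x[2]),2),round(best.fun,2)
E
python3 - <<'E'
from h import *
for c in("top","scene"):
    D=np.load(c+"0.npz");w=D["w"];im=D["im"]
    print(c,"rack",fit_rack(c,im,w,.066,(.534,-.022),-.1,[(.558,-.094),(.553,.038)]))
    h=cv2.cvtColor(im,cv2.COLOR_BGR2HSV).astype(int)
    near=(abs(w[...,0]-.54)<.16)&(abs(w[...,1]+.02)<.16)
    red=near&((h[...,0]<6)|(h[...,0]>174))&(h[...,1]>170)&(h[...,2]>90)
    P=w[red]; P=P[P[:,2]<.06]; print("red",len(P),P.min(0).round(3),P.max(0).round(3),np.median(P,0).round(3))
    r=cv2.minAreaRect((P[:,:2]*1000).astype(np.float32)); print(r)
    # principal direction
    q=P[:,:2]-P[:,:2].mean(0);U=np.linalg.svd(q)[2][0];print("yaw",np.degrees(np.arctan(U[1]/U[0])))
    if c=="top":
        # board corners: dark brown strips at x ends
        m=(abs(w[...,0]-.475)<.25)&(abs(w[...,1]-.365)<.2)&(im[...,2]<130)&(im[...,2]>60)&(abs(w[...,2]-.012)<.01)
        v,u=np.nonzero(m);Q=plane(c,np.c_[u,v].astype(float),.012)
        for lo,hi in((.28,.31),(.635,.67)):
            k=(Q[:,0]>lo)&(Q[:,0]<hi); print("strip",k.sum(),np.percentile(Q[k],[3,50,97],axis=0).round(3).tolist(),np.polyfit(Q[k,1],Q[k,0],1))
        # can / jar circle by plane rays
        for zt,n,cc in((.161,"can",(.558,-.094)),(.167,"jar",(.553,.038))):
            m=(np.hypot(w[...,0]-cc[0],w[...,1]-cc[1])<.05)&(w[...,2]>zt-.012)
            v,u=np.nonzero(m);Q=plane(c,np.c_[u,v].astype(float),zt)*1000;print(n,cv2.minEnclosingCircle(Q.astype(np.float32)),Q.mean(0))
        g=(h[...,0]>50)&(h[...,0]<80)&(h[...,1]>120)&(abs(w[...,0]-.49)<.2)&(abs(w[...,1]+.36)<.17)
        v,u=np.nonzero(g);Q=plane(c,np.c_[u,v].astype(float),.02)*1000;print("tray",cv2.minAreaRect(Q.astype(np.float32)))
E
```

```text
top rack (1001, array([ 0.5362, -0.0193, -0.0786]), np.float64(-4.51), np.float64(2.28))
red 245 [ 0.494 -0.008  0.037] [0.616 0.04  0.058] [0.574 0.01  0.048]
((554.7349243164062, 15.556586265563965), (38.460697174072266, 121.28409576416016), 85.0794677734375)
yaw -8.043297819755919
strip 582 [[0.286, 0.233], [0.301, 0.363], [0.308, 0.495]] [-0.01260927  0.30469465]
strip 503 [[0.644, 0.235], [0.651, 0.372], [0.658, 0.499]] [-0.01314721  0.65599176]
can ((558.6820068359375, -94.5380859375), 30.483535766601562) [558.66764574 -94.66074141]
jar ((552.8836669921875, 37.844032287597656), 30.143945693969727) [553.02082838  38.05353944]
tray ((485.1229248046875, -358.7426452636719), (230.58438110351562, 156.17129516601562), 22.42038917541504)
scene rack (275, array([ 0.5421, -0.0216, -0.0786]), np.float64(-4.5), np.float64(3.25))
red 45 [ 0.553 -0.007  0.026] [0.619 0.028 0.053] [0.613 0.017 0.046]
((587.357666015625, 7.769046783447266), (66.63692474365234, 35.243125915527344), 6.424973964691162)
yaw 0.5488325829515879
```

The crop confirms it: the red torch lies under the jar's half of the rack, lens end at (385,75) and black tail at (362,250). The brown brush is at (480,175) under the can's half. The other three torches are purple or yellow, so I'll leave them alone.

Next I plan the jar pick.

```bash
cat > plan.py <<'E'
from h import *
import os,sys
# waypoints: [x,y,z,phi] (phi = heading of tool y, deg), step mm ; prints calls, keeps commanded pose in cmd.json
def plan(wps):
    if os.path.exists("cmd.json"): p=np.array(json.load(open("cmd.json")))
    else:
        s=ctrl.get_state(); y=R.from_quat(s["eef_rot"]).as_matrix()[:,1]; p=np.r_[s["ee_pos"],np.degrees(np.arctan2(y[1],y[0]))]
    s=ctrl.get_state(); print("t",round(s["t"],1),"ee",s["ee_pos"].round(4),"cmd",p.round(4))
    rows=[]; last=p
    for *g,step in wps:
        g=np.array(g,float); n=int(max(np.ceil(np.linalg.norm(g[:3]-last[:3])*1000/step-1e-6),np.ceil(abs(g[3]-last[3])/5),1))
        rows+=[last+(g-last)*k/n for k in range(1,n+1)]; last=g
    for i in range(0,len(rows),5):
        a=np.radians(p[3]); Y=np.array([np.cos(a),np.sin(a),0]); Z=np.array([0,0,-1.]); M=np.c_[np.cross(Y,Z),Y,Z]
        out=[]
        for r in rows[i:i+5]:
            l=np.round((r[:3]-p[:3])@M*100,2)+0.; w=round(-(r[3]-p[3])/6,2)
            out.append('{"linear":%s,"angular":[0,0,%g]}'%(l.tolist(),w))
        q=np.r_[p[:3]+M@l/100,p[3]-w*6]; p=q
        print("["+",".join(out)+"]")
    json.dump(p.tolist(),open("cmd.json","w"))
E
python3 - <<'E'
from plan import *
plan([[.4,.25,.23,85.5,41],[.553,.038,.22,85.5,41],[.553,.038,.103,85.5,30]])
E
```

```text
t 1.1 ee [0.2057 0.5369 0.1957] cmd [ 0.2057  0.5369  0.1957 69.0436]
[{"linear":[-3.16, -2.2, -0.38],"angular":[0,0,-0.3]},{"linear":[-6.31, -4.41, -0.76],"angular":[0,0,-0.61]},{"linear":[-9.47, -6.61, -1.14],"angular":[0,0,-0.91]},{"linear":[-12.63, -8.82, -1.53],"angular":[0,0,-1.22]},{"linear":[-15.78, -11.02, -1.91],"angular":[0,0,-1.52]}]
[{"linear":[-2.77, -2.68, -0.38],"angular":[0,0,-0.31]},{"linear":[-5.54, -5.36, -0.76],"angular":[0,0,-0.61]},{"linear":[-8.3, -8.04, -1.14],"angular":[0,0,-0.92]},{"linear":[-11.07, -10.71, -1.52],"angular":[0,0,-1.22]},{"linear":[-13.83, -13.23, -1.38],"angular":[0,0,-1.22]}]
[{"linear":[-2.42, -2.85, 0.14],"angular":[0,0,-0]},{"linear":[-4.84, -5.69, 0.28],"angular":[0,0,-0]},{"linear":[-7.25, -8.54, 0.43],"angular":[0,0,-0]},{"linear":[-9.67, -11.39, 0.57],"angular":[0,0,-0]},{"linear":[-12.09, -14.24, 0.71],"angular":[0,0,-0]}]
[{"linear":[-2.42, -2.84, 0.15],"angular":[0,0,-0]},{"linear":[-2.42, -2.84, 3.07],"angular":[0,0,-0]},{"linear":[-2.42, -2.84, 6.0],"angular":[0,0,-0]},{"linear":[-2.42, -2.84, 8.92],"angular":[0,0,-0]},{"linear":[-2.42, -2.84, 11.85],"angular":[0,0,-0]}]
```

Call:
move_arm --motion '[{"linear": [-3.16, -2.2, -0.38], "angular": [0, 0, -0.3]}, {"linear": [-6.31, -4.41, -0.76], "angular": [0, 0, -0.61]}, {"linear": [-9.47, -6.61, -1.14], "angular": [0, 0, -0.91]}, {"linear": [-12.63, -8.82, -1.53], "angular": [0, 0, -1.22]}, {"linear": [-15.78, -11.02, -1.91], "angular": [0, 0, -1.52]}]' --fingers 8.5 --squeeze 35

```text
t: 1.52
ee_pos: [0.3141, 0.376, 0.2151]
eef_rot: [0.102, 0.995, 0.0, 0.0]
contact_force: [0.4, 0.2, 0.2]
grip_width: 0.995
finger_force: 0.0
```

Call:
move_arm --motion '[{"linear": [-2.77, -2.68, -0.38], "angular": [0, 0, -0.31]}, {"linear": [-5.54, -5.36, -0.76], "angular": [0, 0, -0.61]}, {"linear": [-8.3, -8.04, -1.14], "angular": [0, 0, -0.92]}, {"linear": [-11.07, -10.71, -1.52], "angular": [0, 0, -1.22]}, {"linear": [-13.83, -13.23, -1.38], "angular": [0, 0, -1.22]}]'

```text
t: 1.93
ee_pos: [0.4228, 0.2179, 0.2298]
eef_rot: [0.038, 0.999, 0.0, 0.001]
contact_force: [-0.2, -0.2, 0.2]
grip_width: 0.998
finger_force: 0.0
```

Call:
move_arm --motion '[{"linear": [-2.42, -2.85, 0.14], "angular": [0, 0, 0]}, {"linear": [-4.84, -5.69, 0.28], "angular": [0, 0, 0]}, {"linear": [-7.25, -8.54, 0.43], "angular": [0, 0, 0]}, {"linear": [-9.67, -11.39, 0.57], "angular": [0, 0, 0]}, {"linear": [-12.09, -14.24, 0.71], "angular": [0, 0, 0]}]'

```text
t: 2.35
ee_pos: [0.5319, 0.0664, 0.2216]
eef_rot: [0.04, 0.999, 0.0, 0.0]
contact_force: [0.0, 0.8, 0.6]
grip_width: 0.994
finger_force: 0.0
```

Call:
move_arm --motion '[{"linear": [-2.42, -2.84, 0.15], "angular": [0, 0, 0]}, {"linear": [-2.42, -2.84, 3.07], "angular": [0, 0, 0]}, {"linear": [-2.42, -2.84, 6.0], "angular": [0, 0, 0]}, {"linear": [-2.42, -2.84, 8.92], "angular": [0, 0, 0]}, {"linear": [-2.42, -2.84, 11.85], "angular": [0, 0, 0]}]'

```text
t: 2.77
ee_pos: [0.553, 0.0377, 0.1017]
eef_rot: [0.04, 0.999, -0.0, 0.0]
contact_force: [0.9, -0.6, 0.2]
grip_width: 0.997
finger_force: 0.0
```

Call:
move_arm --motion '[{"linear": [0, 0, 0]}, {"linear": [0, 0, 0]}, {"linear": [0, 0, 0]}, {"linear": [0, 0, 0]}, {"linear": [0, 0, 0]}]' --fingers 5.6

```text
schema error: expected keys linear, angular
```

Call:
move_arm --motion '[{"linear": [0, 0, 0]}, {"linear": [0, 0, 0]}, {"linear": [0, 0, 0]}, {"linear": [0, 0, 0]}, {"linear": [0, 0, 0]}]'

```text
schema error: expected keys linear, angular
```

Run:
```python
from plan import *
im,w=cloud("top");cv2.imwrite("pics/top1.png",im)
s=ctrl.get_state();print(s["t"],s["ee_pos"],s["contact_force"],s["grip_width"],s["finger_force"])
plan([[.553,.038,.109,85.5,2],[.553,.038,.165,85.5,20],[.375,.435,.165,85.5,33],[.375,.435,.055,85.5,28],[.375,.435,.041,85.5,5]])
```

```text
2.8167 [0.55046382 0.03792986 0.09586585] [-0.61509655  0.16363612 -8.01044961] 0.9954361883691468 0.0
t 2.8 ee [0.5505 0.0379 0.0959] cmd [5.53000e-01 3.80000e-02 1.03000e-01 8.54836e+01]
[{"linear":[0.0, 0.0, -0.15],"angular":[0,0,-0]},{"linear":[0.0, 0.0, -0.3],"angular":[0,0,-0]},{"linear":[0.0, 0.0, -0.45],"angular":[0,0,-0]},{"linear":[0.0, 0.0, -0.6],"angular":[0,0,-0]},{"linear":[0.0, 0.0, -2.47],"angular":[0,0,-0]}]
[{"linear":[0.0, 0.0, -1.87],"angular":[0,0,-0]},{"linear":[0.0, 0.0, -3.73],"angular":[0,0,-0]},{"linear":[1.49, 2.72, -3.73],"angular":[0,0,-0]},{"linear":[2.98, 5.45, -3.73],"angular":[0,0,-0]},{"linear":[4.48, 8.18, -3.73],"angular":[0,0,-0]}]
[{"linear":[1.49, 2.72, 0.0],"angular":[0,0,-0]},{"linear":[2.98, 5.45, 0.0],"angular":[0,0,-0]},{"linear":[4.47, 8.18, 0.0],"angular":[0,0,-0]},{"linear":[5.96, 10.91, 0.0],"angular":[0,0,-0]},{"linear":[7.45, 13.63, 0.0],"angular":[0,0,-0]}]
[{"linear":[1.49, 2.73, 0.0],"angular":[0,0,-0]},{"linear":[2.98, 5.46, 0.0],"angular":[0,0,-0]},{"linear":[4.47, 8.18, 0.0],"angular":[0,0,-0]},{"linear":[5.96, 10.91, 0.0],"angular":[0,0,-0]},{"linear":[7.45, 13.64, 0.0],"angular":[0,0,-0]}]
[{"linear":[1.49, 2.72, 0.0],"angular":[0,0,-0]},{"linear":[1.49, 2.72, 2.75],"angular":[0,0,-0]},{"linear":[1.49, 2.72, 5.5],"angular":[0,0,-0]},{"linear":[1.49, 2.72, 8.25],"angular":[0,0,-0]},{"linear":[1.49, 2.72, 11.0],"angular":[0,0,-0]}]
[{"linear":[0.0, 0.0, 0.46],"angular":[0,0,-0]},{"linear":[0.0, 0.0, 0.93],"angular":[0,0,-0]},{"linear":[0.0, 0.0, 1.4],"angular":[0,0,-0]}]
```

The rows need the angular key. The arm also overshot about 7 mm on stopping, so I'll decelerate and set things down slowly.

Call:
move_arm --motion '[{"linear": [0, 0, 0], "angular": [0, 0, 0]}, {"linear": [0, 0, 0], "angular": [0, 0, 0]}, {"linear": [0, 0, 0], "angular": [0, 0, 0]}, {"linear": [0, 0, 0], "angular": [0, 0, 0]}, {"linear": [0, 0, 0], "angular": [0, 0, 0]}]'

```text
t: 3.23
ee_pos: [0.5537, 0.038, 0.1045]
eef_rot: [0.039, 0.999, -0.0, 0.001]
contact_force: [0.4, -0.7, -0.5]
grip_width: 0.998
finger_force: 0.0
```

Call:
move_arm --motion '[{"linear": [0, 0, 0], "angular": [0, 0, 0]}, {"linear": [0, 0, 0], "angular": [0, 0, 0]}, {"linear": [0, 0, 0], "angular": [0, 0, 0]}, {"linear": [0, 0, 0], "angular": [0, 0, 0]}, {"linear": [0, 0, 0], "angular": [0, 0, 0]}]' --fingers 5.6

```text
t: 3.65
ee_pos: [0.5533, 0.0379, 0.1037]
eef_rot: [0.039, 0.999, -0.0, 0.0]
contact_force: [-0.7, 0.3, 6.5]
grip_width: 0.691
finger_force: 36.3
```

Call:
move_arm --motion '[{"linear": [0, 0, 0], "angular": [0, 0, 0]}, {"linear": [0, 0, 0], "angular": [0, 0, 0]}, {"linear": [0, 0, 0], "angular": [0, 0, 0]}, {"linear": [0, 0, 0], "angular": [0, 0, 0]}, {"linear": [0, 0, 0], "angular": [0, 0, 0]}]'

```text
t: 4.07
ee_pos: [0.5533, 0.0379, 0.1037]
eef_rot: [0.039, 0.999, -0.0, 0.0]
contact_force: [-1.5, -0.2, 6.2]
grip_width: 0.692
finger_force: 36.3
```

Call:
move_arm --motion '[{"linear": [0.0, 0.0, -0.15], "angular": [0, 0, 0]}, {"linear": [0.0, 0.0, -0.3], "angular": [0, 0, 0]}, {"linear": [0.0, 0.0, -0.45], "angular": [0, 0, 0]}, {"linear": [0.0, 0.0, -0.6], "angular": [0, 0, 0]}, {"linear": [0.0, 0.0, -2.47], "angular": [0, 0, 0]}]'

```text
t: 4.48
ee_pos: [0.5516, 0.0381, 0.1251]
eef_rot: [0.039, 0.999, 0.0, -0.002]
contact_force: [-0.5, 0.2, -2.6]
grip_width: 0.688
finger_force: 38.5
```

Call:
move_arm --motion '[{"linear": [0.0, 0.0, -1.87], "angular": [0, 0, 0]}, {"linear": [0.0, 0.0, -3.73], "angular": [0, 0, 0]}, {"linear": [1.49, 2.72, -3.73], "angular": [0, 0, 0]}, {"linear": [2.98, 5.45, -3.73], "angular": [0, 0, 0]}, {"linear": [4.48, 8.18, -3.73], "angular": [0, 0, 0]}]'

```text
t: 4.9
ee_pos: [0.5143, 0.1237, 0.1652]
eef_rot: [0.04, 0.999, 0.0, 0.0]
contact_force: [0.5, 0.2, -2.5]
grip_width: 0.689
finger_force: 38.8
```

Call:
move_arm --motion '[{"linear": [1.49, 2.72, 0.0], "angular": [0, 0, 0]}, {"linear": [2.98, 5.45, 0.0], "angular": [0, 0, 0]}, {"linear": [4.47, 8.18, 0.0], "angular": [0, 0, 0]}, {"linear": [5.96, 10.91, 0.0], "angular": [0, 0, 0]}, {"linear": [7.45, 13.63, 0.0], "angular": [0, 0, 0]}]'

```text
t: 5.32
ee_pos: [0.4504, 0.2661, 0.1651]
eef_rot: [0.039, 0.999, -0.0, 0.0]
contact_force: [0.5, -0.5, -2.6]
grip_width: 0.69
finger_force: 38.8
```

Call:
move_arm --motion '[{"linear": [1.49, 2.73, 0.0], "angular": [0, 0, 0]}, {"linear": [2.98, 5.46, 0.0], "angular": [0, 0, 0]}, {"linear": [4.47, 8.18, 0.0], "angular": [0, 0, 0]}, {"linear": [5.96, 10.91, 0.0], "angular": [0, 0, 0]}, {"linear": [7.45, 13.64, 0.0], "angular": [0, 0, 0]}]'

```text
t: 5.73
ee_pos: [0.3868, 0.408, 0.1651]
eef_rot: [0.039, 0.999, -0.0, 0.0]
contact_force: [1.7, 0.7, -2.0]
grip_width: 0.687
finger_force: 38.8
```

Call:
move_arm --motion '[{"linear": [1.0, 1.8, 0.0], "angular": [0, 0, 0]}, {"linear": [1.49, 2.72, 2.0], "angular": [0, 0, 0]}, {"linear": [1.49, 2.72, 4.5], "angular": [0, 0, 0]}, {"linear": [1.49, 2.72, 7.0], "angular": [0, 0, 0]}, {"linear": [1.49, 2.72, 9.0], "angular": [0, 0, 0]}]'

```text
t: 6.15
ee_pos: [0.3743, 0.4349, 0.0731]
eef_rot: [0.039, 0.999, -0.0, -0.0]
contact_force: [-0.6, 0.6, -2.8]
grip_width: 0.689
finger_force: 38.8
```

Call:
move_arm --motion '[{"linear": [0.0, 0.0, 0.7], "angular": [0, 0, 0]}, {"linear": [0.0, 0.0, 1.3], "angular": [0, 0, 0]}, {"linear": [0.0, 0.0, 1.8], "angular": [0, 0, 0]}, {"linear": [0.0, 0.0, 2.1], "angular": [0, 0, 0]}, {"linear": [0.0, 0.0, 2.3], "angular": [0, 0, 0]}]'

```text
t: 6.57
ee_pos: [0.3754, 0.4352, 0.0526]
eef_rot: [0.039, 0.999, 0.0, 0.0]
contact_force: [-0.0, -0.4, -1.8]
grip_width: 0.69
finger_force: 38.7
```

Call:
move_arm --motion '[{"linear": [0.0, 0.0, 0], "angular": [0, 0, 0]}, {"linear": [0.0, 0.0, 0], "angular": [0, 0, 0]}, {"linear": [0.0, 0.0, 0], "angular": [0, 0, 0]}, {"linear": [0.0, 0.0, 0], "angular": [0, 0, 0]}]'

```text
t: 6.9
ee_pos: [0.3752, 0.4351, 0.0523]
eef_rot: [0.039, 0.999, 0.0, 0.0]
contact_force: [0.4, -0.9, -1.6]
grip_width: 0.689
finger_force: 38.7
```

Call:
move_arm --motion '[{"linear": [0, 0, 0.4], "angular": [0, 0, 0]}, {"linear": [0, 0, 0.75], "angular": [0, 0, 0]}, {"linear": [0, 0, 1.0], "angular": [0, 0, 0]}, {"linear": [0, 0, 1.1], "angular": [0, 0, 0]}, {"linear": [0, 0, 1.2], "angular": [0, 0, 0]}]'

```text
t: 7.32
ee_pos: [0.3749, 0.4349, 0.0396]
eef_rot: [0.039, 0.999, -0.0, -0.0]
contact_force: [-0.9, 0.1, -2.6]
grip_width: 0.687
finger_force: 38.7
```

Call:
move_arm --motion '[{"linear": [0, 0, 0.05], "angular": [0, 0, 0]}, {"linear": [0, 0, 0.1], "angular": [0, 0, 0]}, {"linear": [0, 0, 0.1], "angular": [0, 0, 0]}]'

```text
t: 7.57
ee_pos: [0.3751, 0.435, 0.039]
eef_rot: [0.039, 0.999, -0.0, 0.0]
contact_force: [0.3, 0.7, -2.0]
grip_width: 0.688
finger_force: 38.9
```

Call:
move_arm --motion '[{"linear": [0, 0, 0.05], "angular": [0, 0, 0]}, {"linear": [0, 0, 0.1], "angular": [0, 0, 0]}, {"linear": [0, 0, 0.1], "angular": [0, 0, 0]}]'

```text
t: 7.82
ee_pos: [0.3754, 0.435, 0.0389]
eef_rot: [0.039, 0.999, 0.0, 0.0]
contact_force: [-1.8, -4.5, 9.5]
grip_width: 0.69
finger_force: 39.8
```

Call:
move_arm --motion '[{"linear": [0, 0, 0], "angular": [0, 0, 0]}, {"linear": [0, 0, 0], "angular": [0, 0, 0]}, {"linear": [0, 0, 0], "angular": [0, 0, 0]}, {"linear": [0, 0, 0], "angular": [0, 0, 0]}, {"linear": [0, 0, 0], "angular": [0, 0, 0]}]' --fingers 8.5

```text
t: 8.23
ee_pos: [0.375, 0.4349, 0.0379]
eef_rot: [0.039, 0.999, -0.0, -0.0]
contact_force: [-0.2, 0.4, 0.3]
grip_width: 0.998
finger_force: 0.0
```

Run:
```python
from plan import *
json.dump([.375,.435,.038,85.4836],open("cmd.json","w"))
plan([[.375,.435,.138,85.4836,20],[.375,.435,.198,85.4836,30],[.559,-.0945,.218,85.4836,41]])
s=ctrl.get_state();print(s["contact_force"],s["grip_width"])
```

```text
t 8.2 ee [0.375  0.4349 0.0379] cmd [3.75000e-01 4.35000e-01 3.80000e-02 8.54836e+01]
[{"linear":[0.0, 0.0, -2.0],"angular":[0,0,-0]},{"linear":[0.0, 0.0, -4.0],"angular":[0,0,-0]},{"linear":[0.0, 0.0, -6.0],"angular":[0,0,-0]},{"linear":[0.0, 0.0, -8.0],"angular":[0,0,-0]},{"linear":[0.0, 0.0, -10.0],"angular":[0,0,-0]}]
[{"linear":[0.0, 0.0, -3.0],"angular":[0,0,-0]},{"linear":[0.0, 0.0, -6.0],"angular":[0,0,-0]},{"linear":[-1.61, -3.67, -6.14],"angular":[0,0,-0]},{"linear":[-3.22, -7.33, -6.29],"angular":[0,0,-0]},{"linear":[-4.82, -11.0, -6.43],"angular":[0,0,-0]}]
[{"linear":[-1.61, -3.67, -0.14],"angular":[0,0,-0]},{"linear":[-3.22, -7.33, -0.28],"angular":[0,0,-0]},{"linear":[-4.83, -11.0, -0.43],"angular":[0,0,-0]},{"linear":[-6.44, -14.67, -0.57],"angular":[0,0,-0]},{"linear":[-8.04, -18.34, -0.71],"angular":[0,0,-0]}]
[{"linear":[-1.61, -3.66, -0.15],"angular":[0,0,-0]},{"linear":[-3.22, -7.33, -0.29],"angular":[0,0,-0]},{"linear":[-4.83, -11.0, -0.43],"angular":[0,0,-0]},{"linear":[-6.44, -14.66, -0.57],"angular":[0,0,-0]},{"linear":[-8.04, -18.33, -0.72],"angular":[0,0,-0]}]
[{"linear":[-1.61, -3.67, -0.14],"angular":[0,0,-0]}]
[-0.23291686  0.39355037  0.25163599] 0.9984966533132518
```

Final row is decelerated, then descend 11.5 cm to z = 0.103 and grip.

Call:
move_arm --motion '[{"linear": [0.0, 0.0, -2.0], "angular": [0, 0, 0]}, {"linear": [0.0, 0.0, -4.0], "angular": [0, 0, 0]}, {"linear": [0.0, 0.0, -6.0], "angular": [0, 0, 0]}, {"linear": [0.0, 0.0, -8.0], "angular": [0, 0, 0]}, {"linear": [0.0, 0.0, -10.0], "angular": [0, 0, 0]}]'

```text
t: 8.65
ee_pos: [0.3749, 0.4349, 0.1389]
eef_rot: [0.039, 0.999, -0.0, -0.0]
contact_force: [0.6, 0.9, -1.0]
grip_width: 0.991
finger_force: 0.0
```

Call:
move_arm --motion '[{"linear": [0.0, 0.0, -3.0], "angular": [0, 0, 0]}, {"linear": [0.0, 0.0, -6.0], "angular": [0, 0, 0]}, {"linear": [-1.61, -3.67, -6.14], "angular": [0, 0, 0]}, {"linear": [-3.22, -7.33, -6.29], "angular": [0, 0, 0]}, {"linear": [-4.82, -11.0, -6.43], "angular": [0, 0, 0]}]'

```text
t: 9.07
ee_pos: [0.4144, 0.3205, 0.2026]
eef_rot: [0.039, 0.999, 0.0, 0.0]
contact_force: [0.2, 0.6, 0.4]
grip_width: 0.996
finger_force: 0.0
```

Call:
move_arm --motion '[{"linear": [-1.61, -3.67, -0.14], "angular": [0, 0, 0]}, {"linear": [-3.22, -7.33, -0.28], "angular": [0, 0, 0]}, {"linear": [-4.83, -11.0, -0.43], "angular": [0, 0, 0]}, {"linear": [-6.44, -14.67, -0.57], "angular": [0, 0, 0]}, {"linear": [-8.04, -18.34, -0.71], "angular": [0, 0, 0]}]'

```text
t: 9.48
ee_pos: [0.4803, 0.1305, 0.2097]
eef_rot: [0.039, 0.999, 0.0, 0.0]
contact_force: [0.7, 1.4, -0.1]
grip_width: 0.996
finger_force: 0.0
```

Call:
move_arm --motion '[{"linear": [-1.61, -3.66, -0.15], "angular": [0, 0, 0]}, {"linear": [-3.22, -7.33, -0.29], "angular": [0, 0, 0]}, {"linear": [-4.83, -11.0, -0.43], "angular": [0, 0, 0]}, {"linear": [-6.44, -14.66, -0.57], "angular": [0, 0, 0]}, {"linear": [-8.04, -18.33, -0.72], "angular": [0, 0, 0]}]'

```text
t: 9.9
ee_pos: [0.5461, -0.0588, 0.2168]
eef_rot: [0.039, 0.999, -0.0, 0.0]
contact_force: [0.4, 0.1, 0.2]
grip_width: 0.994
finger_force: 0.0
```

Call:
move_arm --motion '[{"linear": [-1.0, -2.4, -0.14], "angular": [0, 0, 0]}, {"linear": [-1.61, -3.67, -0.14], "angular": [0, 0, 0]}, {"linear": [-1.61, -3.67, 2], "angular": [0, 0, 0]}, {"linear": [-1.61, -3.67, 4.5], "angular": [0, 0, 0]}, {"linear": [-1.61, -3.67, 6.86], "angular": [0, 0, 0]}]'

```text
t: 10.32
ee_pos: [0.559, -0.0943, 0.147]
eef_rot: [0.04, 0.999, 0.0, 0.0]
contact_force: [0.2, 0.1, -0.7]
grip_width: 0.998
finger_force: 0.0
```

Call:
move_arm --motion '[{"linear": [0, 0, 2], "angular": [0, 0, 0]}, {"linear": [0, 0, 3.3], "angular": [0, 0, 0]}, {"linear": [0, 0, 4.1], "angular": [0, 0, 0]}, {"linear": [0, 0, 4.5], "angular": [0, 0, 0]}, {"linear": [0, 0, 4.5], "angular": [0, 0, 0]}]'

```text
t: 10.73
ee_pos: [0.5589, -0.0942, 0.1027]
eef_rot: [0.039, 0.999, 0.0, -0.0]
contact_force: [-1.0, -0.5, 0.7]
grip_width: 0.995
finger_force: 0.0
```

Call:
move_arm --motion '[{"linear": [0, 0, 0], "angular": [0, 0, 0]}, {"linear": [0, 0, 0], "angular": [0, 0, 0]}, {"linear": [0, 0, 0], "angular": [0, 0, 0]}, {"linear": [0, 0, 0], "angular": [0, 0, 0]}, {"linear": [0, 0, 0], "angular": [0, 0, 0]}]' --fingers 5.2

```text
t: 11.15
ee_pos: [0.5595, -0.0947, 0.1043]
eef_rot: [0.039, 0.999, -0.0, 0.001]
contact_force: [-0.4, -0.4, 5.6]
grip_width: 0.664
finger_force: 36.1
```

Run:
```python
from plan import *
s=ctrl.get_state();print(s["contact_force"],s["grip_width"],s["finger_force"])
json.dump([.559,-.0945,.103,85.4836],open("cmd.json","w"))
plan([[.559,-.0945,.108,85.4836,2],[.559,-.0945,.168,85.4836,20],[.375,.3,.168,85.4836,34]])
```

```text
[-0.41177624 -0.40331804  5.59143439] 0.6636533595529689 36.14548087120056
t 11.2 ee [ 0.5595 -0.0947  0.1043] cmd [ 0.559  -0.0945  0.103  85.4836]
[{"linear":[0.0, 0.0, -0.17],"angular":[0,0,-0]},{"linear":[0.0, 0.0, -0.33],"angular":[0,0,-0]},{"linear":[0.0, 0.0, -0.5],"angular":[0,0,-0]},{"linear":[0.0, 0.0, -2.5],"angular":[0,0,-0]},{"linear":[0.0, 0.0, -4.5],"angular":[0,0,-0]}]
[{"linear":[0.0, 0.0, -2.0],"angular":[0,0,-0]},{"linear":[1.65, 2.91, -2.0],"angular":[0,0,-0]},{"linear":[3.3, 5.83, -2.0],"angular":[0,0,-0]},{"linear":[4.95, 8.74, -2.0],"angular":[0,0,-0]},{"linear":[6.6, 11.65, -2.0],"angular":[0,0,-0]}]
[{"linear":[1.65, 2.92, 0.0],"angular":[0,0,-0]},{"linear":[3.3, 5.83, 0.0],"angular":[0,0,-0]},{"linear":[4.95, 8.75, 0.0],"angular":[0,0,-0]},{"linear":[6.6, 11.66, 0.0],"angular":[0,0,-0]},{"linear":[8.25, 14.57, 0.0],"angular":[0,0,-0]}]
[{"linear":[1.65, 2.92, 0.0],"angular":[0,0,-0]},{"linear":[3.3, 5.83, 0.0],"angular":[0,0,-0]},{"linear":[4.95, 8.74, 0.0],"angular":[0,0,-0]},{"linear":[6.6, 11.66, 0.0],"angular":[0,0,-0]}]
```

Call:
move_arm --motion '[{"linear": [0.0, 0.0, -0.17], "angular": [0, 0, 0]}, {"linear": [0.0, 0.0, -0.33], "angular": [0, 0, 0]}, {"linear": [0.0, 0.0, -0.5], "angular": [0, 0, 0]}, {"linear": [0.0, 0.0, -2.5], "angular": [0, 0, 0]}, {"linear": [0.0, 0.0, -4.5], "angular": [0, 0, 0]}]'

```text
t: 11.57
ee_pos: [0.5584, -0.0944, 0.1478]
eef_rot: [0.039, 0.999, 0.0, -0.001]
contact_force: [0.5, -0.3, -2.6]
grip_width: 0.665
finger_force: 38.4
```

Call:
move_arm --motion '[{"linear": [0.0, 0.0, -2.0], "angular": [0, 0, 0]}, {"linear": [1.65, 2.91, -2.0], "angular": [0, 0, 0]}, {"linear": [3.3, 5.83, -2.0], "angular": [0, 0, 0]}, {"linear": [4.95, 8.74, -2.0], "angular": [0, 0, 0]}, {"linear": [6.6, 11.65, -2.0], "angular": [0, 0, 0]}]'

```text
t: 11.98
ee_pos: [0.5015, 0.0278, 0.1681]
eef_rot: [0.04, 0.999, -0.0, 0.0]
contact_force: [0.6, 0.2, -2.9]
grip_width: 0.665
finger_force: 38.7
```

Call:
move_arm --motion '[{"linear": [1.65, 2.92, 0.0], "angular": [0, 0, 0]}, {"linear": [3.3, 5.83, 0.0], "angular": [0, 0, 0]}, {"linear": [4.95, 8.75, 0.0], "angular": [0, 0, 0]}, {"linear": [6.6, 11.66, 0.0], "angular": [0, 0, 0]}, {"linear": [8.25, 14.57, 0.0], "angular": [0, 0, 0]}]'

```text
t: 12.4
ee_pos: [0.4306, 0.1798, 0.1683]
eef_rot: [0.04, 0.999, 0.0, 0.0]
contact_force: [0.8, -0.2, -2.0]
grip_width: 0.659
finger_force: 38.7
```

Call:
move_arm --motion '[{"linear": [1.65, 2.92, 0.0], "angular": [0, 0, 0]}, {"linear": [3.3, 5.83, 0.0], "angular": [0, 0, 0]}, {"linear": [4.9, 8.5, 0.0], "angular": [0, 0, 0]}, {"linear": [6.1, 10.7, 0.0], "angular": [0, 0, 0]}, {"linear": [6.6, 11.66, 0.0], "angular": [0, 0, 0]}]'

```text
t: 12.82
ee_pos: [0.3735, 0.3022, 0.1682]
eef_rot: [0.038, 0.999, 0.0, -0.0]
contact_force: [0.8, 0.3, -2.2]
grip_width: 0.662
finger_force: 38.7
```

Call:
move_arm --motion '[{"linear": [0, 0, 2.0], "angular": [0, 0, 0]}, {"linear": [0, 0, 4.5], "angular": [0, 0, 0]}, {"linear": [0, 0, 7], "angular": [0, 0, 0]}, {"linear": [0, 0, 9], "angular": [0, 0, 0]}, {"linear": [0, 0, 10.3], "angular": [0, 0, 0]}]'

```text
t: 13.23
ee_pos: [0.3744, 0.2992, 0.0629]
eef_rot: [0.039, 0.999, -0.001, -0.001]
contact_force: [0.0, -0.2, -3.5]
grip_width: 0.661
finger_force: 38.8
```

Call:
move_arm --motion '[{"linear": [0, 0, 0.8], "angular": [0, 0, 0]}, {"linear": [0, 0, 1.4], "angular": [0, 0, 0]}, {"linear": [0, 0, 1.9], "angular": [0, 0, 0]}, {"linear": [0, 0, 2.2], "angular": [0, 0, 0]}, {"linear": [0, 0, 2.3], "angular": [0, 0, 0]}]'

```text
t: 13.65
ee_pos: [0.3752, 0.3, 0.0421]
eef_rot: [0.039, 0.999, 0.0, 0.0]
contact_force: [0.8, -0.8, -4.1]
grip_width: 0.662
finger_force: 38.8
```

Call:
move_arm --motion '[{"linear": [0, 0, 0.1], "angular": [0, 0, 0]}, {"linear": [0, 0, 0.2], "angular": [0, 0, 0]}, {"linear": [0, 0, 0.2], "angular": [0, 0, 0]}]'

```text
t: 13.9
ee_pos: [0.3751, 0.3, 0.0402]
eef_rot: [0.039, 0.999, 0.0, 0.0]
contact_force: [0.7, 0.5, -3.1]
grip_width: 0.667
finger_force: 38.8
```

Call:
move_arm --motion '[{"linear": [0, 0, 0.05], "angular": [0, 0, 0]}, {"linear": [0, 0, 0.1], "angular": [0, 0, 0]}, {"linear": [0, 0, 0.1], "angular": [0, 0, 0]}]'

```text
t: 14.15
ee_pos: [0.3754, 0.3, 0.0396]
eef_rot: [0.039, 0.999, 0.0, 0.0]
contact_force: [-0.9, -2.4, 4.9]
grip_width: 0.662
finger_force: 39.6
```

Call:
move_arm --motion '[{"linear": [0, 0, 0], "angular": [0, 0, 0]}, {"linear": [0, 0, 0], "angular": [0, 0, 0]}, {"linear": [0, 0, 0], "angular": [0, 0, 0]}, {"linear": [0, 0, 0], "angular": [0, 0, 0]}, {"linear": [0, 0, 0], "angular": [0, 0, 0]}]' --fingers 8.5

```text
t: 14.57
ee_pos: [0.375, 0.3, 0.039]
eef_rot: [0.039, 0.999, -0.0, 0.0]
contact_force: [0.1, 0.3, -0.7]
grip_width: 1.0
finger_force: 0.0
```

Call:
move_arm --motion '[{"linear": [0.0, 0.0, -2.0], "angular": [0, 0, 0]}, {"linear": [0.0, 0.0, -4.0], "angular": [0, 0, 0]}, {"linear": [0.0, 0.0, -7.0], "angular": [0, 0, 0]}, {"linear": [0.0, 0.0, -11.0], "angular": [0, 0, 0]}, {"linear": [0.0, 0.0, -15.0], "angular": [0, 0, 0]}]'

```text
t: 14.98
ee_pos: [0.3744, 0.2996, 0.1902]
eef_rot: [0.039, 0.999, -0.0, -0.001]
contact_force: [0.3, 0.6, 0.1]
grip_width: 0.991
finger_force: 0.0
```

Run:
```python
from plan import *
json.dump([.375,.3,.189,85.4836],open("cmd.json","w"))
for c in("top","scene"):
    im,w=cloud(c);cv2.imwrite(f"pics/{c}2.png",im);np.savez(c+"2.npz",im=im,w=w)
    print(c,fit_rack(c,im,w,.066,(.536,-.02),-.08,[]))
    cv2.imwrite(f"pics/{c}2c.png",cv2.resize(im[110:290,110:430] if c=="top" else im[130:300,170:500],None,fx=2.4,fy=2.4,interpolation=cv2.INTER_CUBIC))
    for t in("can","jar","rack"): print([(np.round(x["location"],3).tolist(),round(x["conf"],2)) for x in ctrl.spot_point(c,t)[:2]])
plan([[.536,-.02,.17,85.4836,41]])
```

```text
top (1562, array([ 0.5364, -0.0194, -0.0776]), np.float64(-4.44), np.float64(1.73))
[([0.376, 0.296, 0.01], 0.9)]
[]
[([0.534, -0.019, 0.064], 0.97), ([0.489, -0.362, -0.001], 0.41)]
scene (182, array([ 0.5421, -0.0219, -0.075 ]), np.float64(-4.3), np.float64(2.66))
[([0.374, 0.298, 0.012], 0.83)]
[([0.384, 0.431, 0.009], 0.73)]
[([0.535, -0.025, 0.07], 0.93)]
t 15.4 ee [0.3746 0.2997 0.1878] cmd [ 0.375   0.3     0.189  85.4836]
[{"linear":[-2.06, -3.4, 0.21],"angular":[0,0,-0]},{"linear":[-4.13, -6.81, 0.42],"angular":[0,0,-0]},{"linear":[-6.19, -10.21, 0.63],"angular":[0,0,-0]},{"linear":[-8.25, -13.61, 0.84],"angular":[0,0,-0]},{"linear":[-10.32, -17.02, 1.06],"angular":[0,0,-0]}]
[{"linear":[-2.06, -3.4, 0.21],"angular":[0,0,-0]},{"linear":[-4.12, -6.81, 0.42],"angular":[0,0,-0]},{"linear":[-6.19, -10.21, 0.63],"angular":[0,0,-0]},{"linear":[-8.25, -13.61, 0.84],"angular":[0,0,-0]}]
```

View pics/top2c.png

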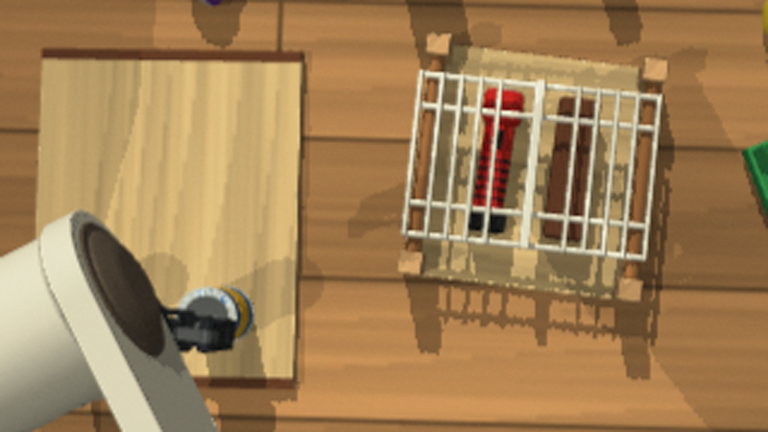

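The rack is clear and undisturbed, with its bar at (535,165) in the crop. The can stands on the board at (215,305), under the gripper. Next I grip the bar.

Call:
move_arm --motion '[{"linear": [-2.06, -3.4, 0.21], "angular": [0, 0, 0]}, {"linear": [-4.13, -6.81, 0.42], "angular": [0, 0, 0]}, {"linear": [-6.19, -10.21, 0.63], "angular": [0, 0, 0]}, {"linear": [-8.25, -13.61, 0.84], "angular": [0, 0, 0]}, {"linear": [-10.32, -17.02, 1.06], "angular": [0, 0, 0]}]' --fingers 3.2 --squeeze 60

```text
t: 15.8
ee_pos: [0.4646, 0.1204, 0.1776]
eef_rot: [0.039, 0.999, -0.0, -0.001]
contact_force: [0.7, 1.1, 0.0]
grip_width: 0.376
finger_force: 0.0
```

Call:
move_arm --motion '[{"linear": [-2.06, -3.4, 0.21], "angular": [0, 0, 0]}, {"linear": [-4.12, -6.81, 0.42], "angular": [0, 0, 0]}, {"linear": [-6.19, -10.21, 0.63], "angular": [0, 0, 0]}, {"linear": [-7.7, -12.7, 0.84], "angular": [0, 0, 0]}, {"linear": [-8.25, -13.61, 0.84], "angular": [0, 0, 0]}]'

```text
t: 16.22
ee_pos: [0.5367, -0.0235, 0.1682]
eef_rot: [0.041, 0.999, -0.0, -0.001]
contact_force: [0.9, 0.8, -0.6]
grip_width: 0.378
finger_force: 0.0
```

Call:
move_arm --motion '[{"linear": [0, 0, 2], "angular": [0, 0, 0]}, {"linear": [0, 0, 4.5], "angular": [0, 0, 0]}, {"linear": [0, 0, 6.5], "angular": [0, 0, 0]}, {"linear": [0, 0, 7.5], "angular": [0, 0, 0]}, {"linear": [0, 0, 8.0], "angular": [0, 0, 0]}]'

```text
t: 16.63
ee_pos: [0.535, -0.0196, 0.0881]
eef_rot: [0.039, 0.999, 0.0, -0.001]
contact_force: [-0.2, -0.1, 0.6]
grip_width: 0.373
finger_force: 0.0
```

Call:
move_arm --motion '[{"linear": [0, 0, 0.8], "angular": [0, 0, 0]}, {"linear": [0, 0, 1.5], "angular": [0, 0, 0]}, {"linear": [0, 0, 2.1], "angular": [0, 0, 0]}, {"linear": [0, 0, 2.5], "angular": [0, 0, 0]}, {"linear": [0, 0, 2.7], "angular": [0, 0, 0]}]'

```text
t: 17.05
ee_pos: [0.5359, -0.02, 0.0627]
eef_rot: [0.039, 0.999, -0.0, -0.0]
contact_force: [0.3, -1.6, -0.5]
grip_width: 0.372
finger_force: 0.0
```

The fingertips would hang below the rack's underside, which leaves no room on the board. I'll raise the tool 6 mm to z = 0.069 before gripping.

Call:
move_arm --motion '[{"linear": [0, 0, -0.3], "angular": [0, 0, 0]}, {"linear": [0, 0, -0.6], "angular": [0, 0, 0]}, {"linear": [0, 0, -0.6], "angular": [0, 0, 0]}, {"linear": [0, 0, -0.6], "angular": [0, 0, 0]}]'

```text
t: 17.38
ee_pos: [0.5364, -0.0201, 0.0697]
eef_rot: [0.039, 0.999, -0.0, 0.001]
contact_force: [0.0, 0.2, 0.5]
grip_width: 0.371
finger_force: 0.0
```

Call:
move_arm --motion '[{"linear": [0, 0, 0], "angular": [0, 0, 0]}, {"linear": [0, 0, 0], "angular": [0, 0, 0]}, {"linear": [0, 0, 0], "angular": [0, 0, 0]}, {"linear": [0, 0, 0], "angular": [0, 0, 0]}, {"linear": [0, 0, 0], "angular": [0, 0, 0]}]' --fingers 0.3

```text
t: 17.8
ee_pos: [0.536, -0.02, 0.069]
eef_rot: [0.039, 0.999, -0.0, -0.0]
contact_force: [-1.4, -0.6, 0.8]
grip_width: 0.036
finger_force: 0.0
```

Call:
move_arm --motion '[{"linear": [0, 0, 0], "angular": [0, 0, 0]}, {"linear": [0, 0, 0], "angular": [0, 0, 0]}, {"linear": [0, 0, -0.1], "angular": [0, 0, 0]}, {"linear": [0, 0, -0.3], "angular": [0, 0, 0]}, {"linear": [0, 0, -0.5], "angular": [0, 0, 0]}]'

```text
t: 18.22
ee_pos: [0.536, -0.0201, 0.0742]
eef_rot: [0.039, 0.999, -0.0, -0.0]
contact_force: [0.7, 0.2, -0.4]
grip_width: 0.034
finger_force: 0.0
```

Run:
```python
from plan import *
s=ctrl.get_state();print(s["contact_force"],s["ft_torque"],s["grip_width"],s["finger_force"])
json.dump([.536,-.02,.074,85.4836],open("cmd.json","w"))
plan([[.536,-.02,.174,85.4836,20],[.56,.367,.174,90.7,30],[.56,.367,.034,90.7,28]])
im,w=cloud("scene");cv2.imwrite("pics/scene3.png",cv2.resize(im[130:280,170:430],None,fx=3,fy=3,interpolation=cv2.INTER_CUBIC))
```

```text
[ 0.73880814  0.17020617 -0.39010024] [ 0.03047392 -0.00145686  0.0416465 ] 0.03415008752898382 0.0
t 18.2 ee [ 0.536  -0.0201  0.0742] cmd [ 5.36000e-01 -2.00000e-02  7.40000e-02  8.54836e+01]
[{"linear":[0.0, 0.0, -2.0],"angular":[0,0,-0]},{"linear":[0.0, 0.0, -4.0],"angular":[0,0,-0]},{"linear":[0.0, 0.0, -6.0],"angular":[0,0,-0]},{"linear":[0.0, 0.0, -8.0],"angular":[0,0,-0]},{"linear":[0.0, 0.0, -10.0],"angular":[0,0,-0]}]
[{"linear":[0.05, 2.98, 0.0],"angular":[0,0,-0.07]},{"linear":[0.1, 5.96, 0.0],"angular":[0,0,-0.13]},{"linear":[0.15, 8.95, 0.0],"angular":[0,0,-0.2]},{"linear":[0.2, 11.93, 0.0],"angular":[0,0,-0.27]},{"linear":[0.25, 14.91, 0.0],"angular":[0,0,-0.33]}]
[{"linear":[-0.05, 2.98, 0.0],"angular":[0,0,-0.07]},{"linear":[-0.1, 5.97, 0.0],"angular":[0,0,-0.14]},{"linear":[-0.16, 8.95, 0.0],"angular":[0,0,-0.21]},{"linear":[-0.21, 11.93, 0.0],"angular":[0,0,-0.27]},{"linear":[-0.26, 14.91, 0.0],"angular":[0,0,-0.34]}]
[{"linear":[-0.16, 2.98, 0.0],"angular":[0,0,-0.07]},{"linear":[-0.32, 5.96, 0.0],"angular":[0,0,-0.13]},{"linear":[-0.48, 8.94, 0.0],"angular":[0,0,-0.2]},{"linear":[-0.48, 8.94, 2.8],"angular":[0,0,-0.2]},{"linear":[-0.48, 8.94, 5.6],"angular":[0,0,-0.2]}]
[{"linear":[0.0, 0.0, 2.8],"angular":[0,0,0]},{"linear":[0.0, 0.0, 5.6],"angular":[0,0,0]},{"linear":[0.0, 0.0, 8.4],"angular":[0,0,0]}]
```

View pics/scene3.png

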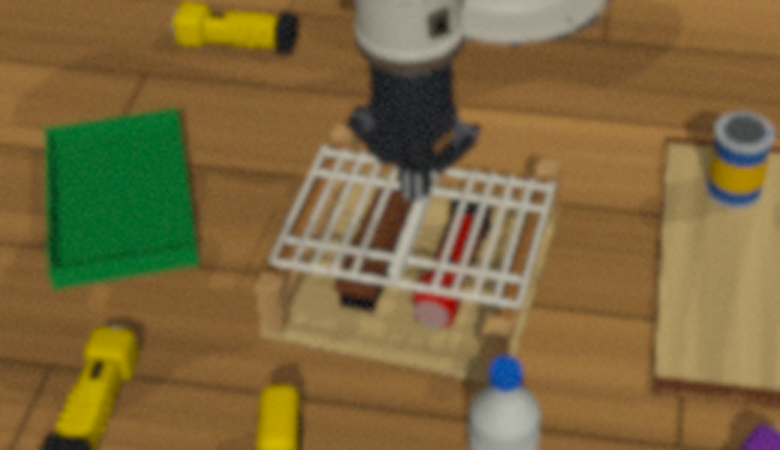

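The fingers shut on nothing (about 3 mm opening, no force). The picture shows the tips at (415,190), apparently above the bar. I'll measure the tip height by depth.

Run:
```python
from h import *
im,w=cloud("scene")
# dark pixels near gripper
m=(im.max(-1)<75)&(abs(w[...,0]-.536)<.08)&(abs(w[...,1]+.02)<.08)&(w[...,2]>.05)
m[:, :]&=True
P=w[m];v,u=np.nonzero(m);print(len(P))
for a in range(180,225,1):
    k=(v==a-0)&(abs(u-308)<14)
    if k.any(): print(a,u[k].min(),u[k].max(),np.nanmedian(w[a,u[k]],0).round(3))
print("column 308:")
for a in range(180,226,2): print(a,im[a,305:312].mean(0).round(),w[a,305],w[a,311])
```

```text
1207
180 295 321 [ 0.546 -0.025  0.173]
181 295 321 [ 0.547 -0.018  0.169]
182 296 320 [ 0.547 -0.017  0.166]
183 297 321 [ 0.549 -0.016  0.164]
184 302 319 [ 0.549 -0.011  0.163]
185 303 318 [ 0.549 -0.011  0.158]
186 303 316 [ 0.55  -0.015  0.157]
187 304 312 [ 0.549 -0.017  0.151]
188 307 312 [ 0.548 -0.011  0.148]
189 307 312 [ 0.546 -0.011  0.142]
190 307 312 [ 0.547 -0.011  0.139]
191 311 312 [ 0.547 -0.009  0.135]
192 311 312 [ 0.547 -0.01   0.131]
193 307 307 [ 0.545 -0.023  0.124]
195 307 307 [ 0.545 -0.024  0.115]
199 321 321 [0.49  0.008 0.051]
column 308:
180 [34. 34. 33.] [ 0.54499408 -0.02749116  0.17342801] [ 0.55511741 -0.00817858  0.1850342 ]
182 [39. 39. 39.] [ 0.54875043 -0.02691651  0.16925086] [ 0.55708145 -0.00795986  0.17931252]
184 [37. 35. 33.] [ 0.54997508 -0.02689993  0.16271107] [ 0.54919134 -0.00972692  0.16439754]
186 [42. 41. 40.] [ 0.54608044 -0.02801459  0.15130967] [ 0.55124146 -0.00949425  0.15861103]
188 [73. 73. 72.] [ 0.54859057 -0.02771838  0.14585625] [ 0.54913436 -0.01010141  0.14885771]
190 [85. 87. 86.] [ 0.54635259 -0.02847351  0.13582963] 
[... 980 characters left out ...]
02152845  0.01102066]
212 [101. 129. 142.] [ 0.58586412 -0.0226236   0.0859913 ] [ 0.51119407 -0.02017093  0.01005406]
214 [ 92. 118. 131.] [ 0.58792105 -0.02243833  0.07978032] [ 0.51581206 -0.01943892  0.00589008]
216 [145. 163. 170.] [ 0.59095243 -0.02203486  0.07458197] [ 0.52890706 -0.01697051  0.01083543]
218 [127. 148. 156.] [ 0.59257142 -0.02195049  0.06782996] [ 0.5932366  -0.00399261  0.07146766]
220 [ 66.  97. 116.] [ 0.54696198 -0.03253309  0.00923333] [ 0.54186159 -0.01473856  0.0067698 ]
222 [ 64.  95. 128.] [ 0.55410712 -0.03121752  0.00803418] [ 0.59001768 -0.00505569  0.05078485]
224 [130. 147. 161.] [ 0.61920543 -0.01677452  0.07161064] [ 0.59986938 -0.00323311  0.05303497]
```

Depth puts the shut fingertips at about z = 0.11 while the reported TCP is 0.074, so the real tips sit about 35 mm above it. That agrees with the jar having been held by its 60 mm lid. I'll go lower in steps and re-measure.

Call:
move_arm --motion '[{"linear": [0, 0, 0], "angular": [0, 0, 0]}, {"linear": [0, 0, 0], "angular": [0, 0, 0]}, {"linear": [0, 0, 0], "angular": [0, 0, 0]}, {"linear": [0, 0, 0], "angular": [0, 0, 0]}, {"linear": [0, 0, 0], "angular": [0, 0, 0]}]' --fingers 3.2

```text
t: 18.73
ee_pos: [0.536, -0.02, 0.0739]
eef_rot: [0.039, 0.999, -0.0, -0.0]
contact_force: [-0.2, 0.7, 0.2]
grip_width: 0.375
finger_force: 0.0
```

Call:
move_arm --motion '[{"linear": [0, 0, 0.5], "angular": [0, 0, 0]}, {"linear": [0, 0, 1.0], "angular": [0, 0, 0]}, {"linear": [0, 0, 1.4], "angular": [0, 0, 0]}, {"linear": [0, 0, 1.7], "angular": [0, 0, 0]}, {"linear": [0, 0, 1.9], "angular": [0, 0, 0]}]'

```text
t: 19.15
ee_pos: [0.5358, -0.02, 0.0543]
eef_rot: [0.039, 0.999, 0.0, -0.0]
contact_force: [-0.5, -0.7, -0.6]
grip_width: 0.377
finger_force: 0.0
```

Run:
```python
from h import *
im,w=cloud("scene");s=ctrl.get_state();print(s["ee_pos"],s["contact_force"],s["grip_width"])
cv2.imwrite("pics/scene4.png",cv2.resize(im[140:260,240:380],None,fx=5,fy=5,interpolation=cv2.INTER_CUBIC))
m=(abs(w[...,0]-.541)<.014)&(abs(w[...,1]+.02)<.04)&(w[...,2]>.03)
for s_,a,b in(("left",-.06,-.02),("right",-.02,.02)):
    P=w[m&(w[...,1]>a)&(w[...,1]<b)]
    for y0 in np.arange(a,b,.005):
        Q=P[(P[:,1]>=y0)&(P[:,1]<y0+.005)]
        if len(Q)>2: print(round(y0,3),len(Q),np.sort(Q[:,2])[:5].round(3))
```

```text
[ 0.53569229 -0.01998188  0.05415449] [ 1.02398011  0.59833477 -0.28965125] 0.374963218374956
-0.06 59 [0.042 0.043 0.044 0.044 0.046]
-0.055 53 [0.044 0.045 0.045 0.046 0.046]
-0.05 64 [0.04  0.041 0.041 0.043 0.043]
-0.045 72 [0.035 0.036 0.039 0.04  0.041]
-0.04 60 [0.092 0.094 0.095 0.096 0.096]
-0.035 33 [0.161 0.166 0.167 0.168 0.17 ]
-0.03 36 [0.084 0.085 0.085 0.088 0.089]
-0.025 40 [0.084 0.085 0.085 0.087 0.087]
-0.02 40 [0.07  0.073 0.075 0.077 0.077]
-0.015 21 [0.165 0.172 0.177 0.19  0.196]
-0.01 39 [0.093 0.098 0.101 0.108 0.114]
-0.005 59 [0.038 0.091 0.096 0.099 0.102]
0.0 73 [0.042 0.042 0.043 0.044 0.044]
0.005 70 [0.043 0.044 0.044 0.045 0.045]
0.01 69 [0.042 0.046 0.046 0.049 0.134]
0.015 76 [0.044 0.044 0.045 0.045 0.045]
```

View pics/scene4.png

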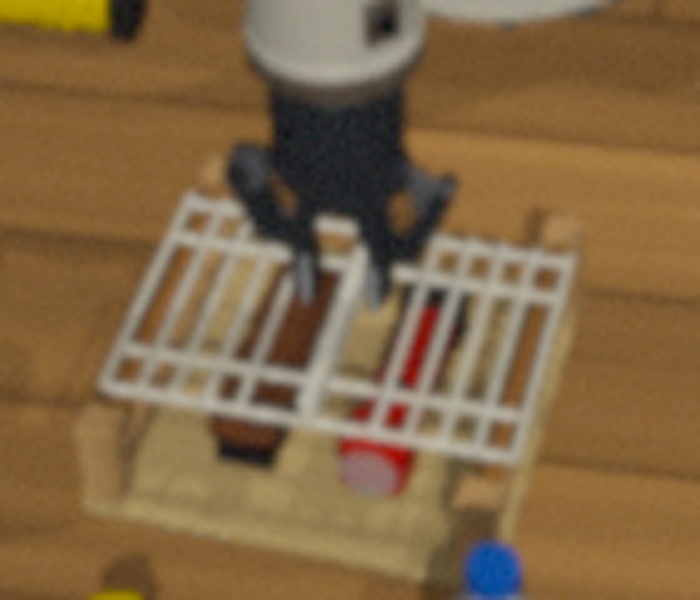

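The tips straddle the bar, at (305,300) and (375,305) in the crop, about 38 mm above the reported TCP at this opening. I'll lower 18 mm more and close.

Call:
move_arm --motion '[{"linear": [0, 0, 0.5], "angular": [0, 0, 0]}, {"linear": [0, 0, 1.0], "angular": [0, 0, 0]}, {"linear": [0, 0, 1.4], "angular": [0, 0, 0]}, {"linear": [0, 0, 1.7], "angular": [0, 0, 0]}, {"linear": [0, 0, 1.8], "angular": [0, 0, 0]}]'

```text
t: 19.62
ee_pos: [0.5357, -0.02, 0.0363]
eef_rot: [0.039, 0.999, 0.0, -0.0]
contact_force: [-0.4, 0.7, -0.2]
grip_width: 0.373
finger_force: 0.0
```

Call:
move_arm --motion '[{"linear": [0, 0, 0], "angular": [0, 0, 0]}, {"linear": [0, 0, 0], "angular": [0, 0, 0]}, {"linear": [0, 0, 0], "angular": [0, 0, 0]}, {"linear": [0, 0, 0], "angular": [0, 0, 0]}, {"linear": [0, 0, 0], "angular": [0, 0, 0]}]' --fingers 0.3

```text
t: 20.03
ee_pos: [0.5362, -0.0201, 0.0372]
eef_rot: [0.039, 0.999, -0.0, 0.0]
contact_force: [1.2, -1.1, 2.0]
grip_width: 0.101
finger_force: 60.4
```

Call:
move_arm --motion '[{"linear": [0, 0, 0], "angular": [0, 0, 0]}, {"linear": [0, 0, 0], "angular": [0, 0, 0]}, {"linear": [0, 0, 0], "angular": [0, 0, 0]}]'

```text
t: 20.28
ee_pos: [0.5361, -0.0201, 0.0372]
eef_rot: [0.039, 0.999, -0.0, 0.0]
contact_force: [-0.2, -0.3, 5.2]
grip_width: 0.096
finger_force: 60.7
```

Run:
```python
from h import *
im,w=cloud("scene");s=ctrl.get_state();print(s["ee_pos"],s["contact_force"],s["ft_torque"],s["grip_width"],s["finger_force"])
cv2.imwrite("pics/scene5.png",cv2.resize(im[140:260,240:380],None,fx=5,fy=5,interpolation=cv2.INTER_CUBIC))
m=(abs(w[...,0]-.543)<.016)&(w[...,2]>.03)
for y0 in np.arange(-.04,.005,.004):
    Q=w[m&(w[...,1]>=y0)&(w[...,1]<y0+.004)]
    if len(Q)>2: print(round(y0,3),len(Q),np.sort(Q[:,2])[:6].round(3))
print("top",fit_rack("top",*cloud("top"),.066,(.536,-.02),-.078,[]))
```

```text
[ 0.53617564 -0.02010817  0.03721585] [-0.21865553 -0.58724034  4.65974091] [-0.10173616 -0.03930359 -0.01359502] 0.09599618006365147 60.777508020401
-0.04 47 [0.077 0.082 0.09  0.092 0.093 0.093]
-0.036 47 [0.083 0.09  0.093 0.094 0.101 0.102]
-0.032 64 [0.079 0.082 0.083 0.088 0.092 0.097]
-0.028 54 [0.085 0.086 0.087 0.087 0.088 0.089]
-0.024 31 [0.084 0.084 0.085 0.085 0.086 0.088]
-0.02 39 [0.068 0.075 0.076 0.076 0.076 0.079]
-0.016 45 [0.077 0.078 0.084 0.085 0.091 0.095]
-0.012 56 [0.076 0.079 0.082 0.083 0.087 0.088]
-0.008 50 [0.081 0.082 0.083 0.085 0.088 0.092]
-0.004 46 [0.099 0.101 0.113 0.116 0.119 0.121]
-0.0 38 [0.04  0.041 0.041 0.042 0.044 0.044]
0.004 52 [0.043 0.044 0.045 0.045 0.045 0.046]
top (364, array([ 0.5365, -0.0184, -0.0802]), np.float64(-4.59), np.float64(1.2))
```

The rack is gripped by its bar (about 8 mm width, 60 N). I'll lift it slowly and carry it to the board.

Run:
```python
from plan import *
json.dump([.536,-.02,.037,85.4836],open("cmd.json","w"))
plan([[.536,-.02,.047,85.4836,2],[.536,-.02,.117,85.4836,18],[.536,-.02,.122,85.4836,8],[.56,.367,.122,90.7,26]])
```

```text
t 20.4 ee [ 0.5362 -0.0201  0.0372] cmd [ 5.36000e-01 -2.00000e-02  3.70000e-02  8.54836e+01]
[{"linear":[0.0, 0.0, -0.2],"angular":[0,0,-0]},{"linear":[0.0, 0.0, -0.4],"angular":[0,0,-0]},{"linear":[0.0, 0.0, -0.6],"angular":[0,0,-0]},{"linear":[0.0, 0.0, -0.8],"angular":[0,0,-0]},{"linear":[0.0, 0.0, -1.0],"angular":[0,0,-0]}]
[{"linear":[0.0, 0.0, -1.75],"angular":[0,0,-0]},{"linear":[0.0, 0.0, -3.5],"angular":[0,0,-0]},{"linear":[0.0, 0.0, -5.25],"angular":[0,0,-0]},{"linear":[0.0, 0.0, -7.0],"angular":[0,0,-0]},{"linear":[0.0, 0.0, -7.5],"angular":[0,0,-0]}]
[{"linear":[0.04, 2.58, 0.0],"angular":[0,0,-0.06]},{"linear":[0.09, 5.17, 0.0],"angular":[0,0,-0.12]},{"linear":[0.13, 7.75, 0.0],"angular":[0,0,-0.17]},{"linear":[0.17, 10.34, 0.0],"angular":[0,0,-0.23]},{"linear":[0.22, 12.92, 0.0],"angular":[0,0,-0.29]}]
[{"linear":[-0.04, 2.59, 0.0],"angular":[0,0,-0.06]},{"linear":[-0.07, 5.17, 0.0],"angular":[0,0,-0.12]},{"linear":[-0.11, 7.76, 0.0],"angular":[0,0,-0.17]},{"linear":[-0.14, 10.34, 0.0],"angular":[0,0,-0.23]},{"linear":[-0.18, 12.93, 0.0],"angular":[0,0,-0.29]}]
[{"linear":[-0.11, 2.58, 0.0],"angular":[0,0,-0.06]},{"linear":[-0.22, 5.16, 0.0],"angular":[0,0,-0.12]},{"linear":[-0.34, 7.74, 0.0],"angular":[0,0,-0.17]},{"linear":[-0.45, 10.33, 0.0],"angular":[0,0,-0.23]},{"linear":[-0.56, 12.91, 0.0],"angular":[0,0,-0.29]}]
```

Call:
move_arm --motion '[{"linear": [0.0, 0.0, -0.2], "angular": [0, 0, 0]}, {"linear": [0.0, 0.0, -0.4], "angular": [0, 0, 0]}, {"linear": [0.0, 0.0, -0.6], "angular": [0, 0, 0]}, {"linear": [0.0, 0.0, -0.8], "angular": [0, 0, 0]}, {"linear": [0.0, 0.0, -1.0], "angular": [0, 0, 0]}]'

```text
t: 20.8
ee_pos: [0.5358, -0.02, 0.047]
eef_rot: [0.039, 0.999, 0.0, -0.0]
contact_force: [-0.0, -0.0, -2.9]
grip_width: 0.095
finger_force: 59.7
```

Call:
move_arm --motion '[{"linear": [0.0, 0.0, -1.75], "angular": [0, 0, 0]}, {"linear": [0.0, 0.0, -3.5], "angular": [0, 0, 0]}, {"linear": [0.0, 0.0, -5.25], "angular": [0, 0, 0]}, {"linear": [0.0, 0.0, -7.0], "angular": [0, 0, 0]}, {"linear": [0.0, 0.0, -7.5], "angular": [0, 0, 0]}]'

```text
t: 21.22
ee_pos: [0.5369, -0.0202, 0.1246]
eef_rot: [0.039, 0.999, -0.0, 0.002]
contact_force: [1.0, -0.3, -4.0]
grip_width: 0.1
finger_force: 59.8
```

Run:
```python
from h import *
im,w=cloud("scene");s=ctrl.get_state();print(s["ee_pos"],s["contact_force"],s["ft_torque"],s["grip_width"],s["finger_force"])
cv2.imwrite("pics/scene6.png",cv2.resize(im[100:280,220:480],None,fx=3,fy=3,interpolation=cv2.INTER_CUBIC))
im,w=cloud("top")
print(fit_rack("top",im,w,.151,(.536,-.02),-.078,[]))
i=im.astype(int)
for n,a,b,c,d in(("far",.58,.64,-.16,.12),("near",.44,.5,-.16,.12),("left",.45,.63,.06,.12),("right",.45,.63,-.16,-.09)):
    m=(i.min(-1)>150)&(np.ptp(i,axis=-1)<40)&(w[...,0]>a)&(w[...,0]<b)&(w[...,1]>c)&(w[...,1]<d)&(w[...,2]>.11)&(w[...,2]<.19)
    print(n,m.sum(),np.median(w[m][:,2]) if m.any() else None)
```

```text
[ 0.5369191  -0.02016201  0.12424609] [ 0.22216521 -0.75077391 -2.27430613] [-0.00820671  0.01349789  0.02416818] 0.10104719170773661 59.835646748542786
(380, array([ 0.5375, -0.0183, -0.0781]), np.float64(-4.48), np.float64(1.27))
far 40 0.1641333736573759
near 245 0.16209528203515444
left 117 0.16430599805127244
right 76 0.16354833219998155
```

View pics/scene6.png

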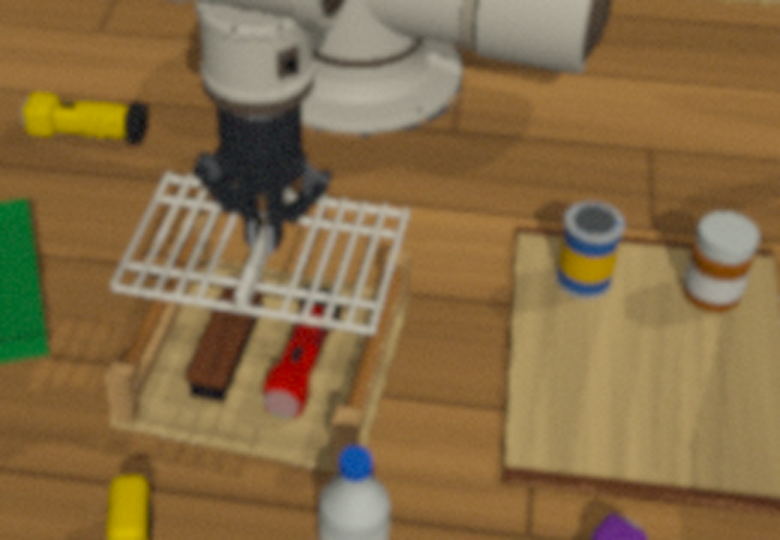

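The rack hangs level, and the can at (590,250) and jar at (720,260) stand upright on the board. Carrying on.

Call:
move_arm --motion '[{"linear": [0.04, 2.58, 0.0], "angular": [0, 0, -0.06]}, {"linear": [0.09, 5.17, 0.0], "angular": [0, 0, -0.12]}, {"linear": [0.13, 7.75, 0.0], "angular": [0, 0, -0.17]}, {"linear": [0.17, 10.34, 0.0], "angular": [0, 0, -0.23]}, {"linear": [0.22, 12.92, 0.0], "angular": [0, 0, -0.29]}]'

```text
t: 21.73
ee_pos: [0.5433, 0.1101, 0.1204]
eef_rot: [0.024, 1.0, -0.0, -0.001]
contact_force: [0.6, -0.4, -4.7]
grip_width: 0.097
finger_force: 59.8
```

Call:
move_arm --motion '[{"linear": [-0.04, 2.59, 0.0], "angular": [0, 0, -0.06]}, {"linear": [-0.07, 5.17, 0.0], "angular": [0, 0, -0.12]}, {"linear": [-0.11, 7.76, 0.0], "angular": [0, 0, -0.17]}, {"linear": [-0.14, 10.34, 0.0], "angular": [0, 0, -0.23]}, {"linear": [-0.18, 12.93, 0.0], "angular": [0, 0, -0.29]}]'

```text
t: 22.15
ee_pos: [0.5514, 0.2391, 0.1202]
eef_rot: [0.009, 1.0, -0.0, -0.001]
contact_force: [0.6, -0.1, -4.1]
grip_width: 0.099
finger_force: 59.8
```

Call:
move_arm --motion '[{"linear": [-0.11, 2.58, 0.0], "angular": [0, 0, -0.06]}, {"linear": [-0.22, 5.16, 0.0], "angular": [0, 0, -0.12]}, {"linear": [-0.34, 7.74, 0.0], "angular": [0, 0, -0.17]}, {"linear": [-0.45, 10.33, 0.0], "angular": [0, 0, -0.23]}, {"linear": [-0.53, 12.2, 0.0], "angular": [0, 0, -0.28]}]'

```text
t: 22.57
ee_pos: [0.5588, 0.3617, 0.1199]
eef_rot: [-0.006, 1.0, -0.0, -0.001]
contact_force: [-0.1, 0.3, -5.0]
grip_width: 0.093
finger_force: 59.8
```

Call:
move_arm --motion '[{"linear": [-0.03, 0.71, 0.0], "angular": [0, 0, -0.01]}, {"linear": [-0.03, 0.71, 2], "angular": [0, 0, -0.01]}, {"linear": [-0.03, 0.71, 4.5], "angular": [0, 0, -0.01]}, {"linear": [-0.03, 0.71, 7], "angular": [0, 0, -0.01]}, {"linear": [-0.03, 0.71, 9], "angular": [0, 0, -0.01]}]'

```text
t: 22.98
ee_pos: [0.5587, 0.366, 0.0287]
eef_rot: [-0.006, 1.0, -0.001, -0.001]
contact_force: [-0.1, -0.2, -4.5]
grip_width: 0.099
finger_force: 59.8
```

Call:
move_arm --motion '[{"linear": [0, 0, 1.2], "angular": [0, 0, 0]}, {"linear": [0, 0, 2.2], "angular": [0, 0, 0]}, {"linear": [0, 0, 3.0], "angular": [0, 0, 0]}, {"linear": [0, 0, 3.6], "angular": [0, 0, 0]}, {"linear": [0, 0, 4.0], "angular": [0, 0, 0]}]'

```text
t: 23.4
ee_pos: [0.56, 0.367, -0.0082]
eef_rot: [-0.006, 1.0, 0.0, 0.0]
contact_force: [0.8, 0.6, -5.2]
grip_width: 0.098
finger_force: 59.8
```

Call:
move_arm --motion '[{"linear": [0, 0, 0.1], "angular": [0, 0, 0]}, {"linear": [0, 0, 0.2], "angular": [0, 0, 0]}, {"linear": [0, 0, 0.3], "angular": [0, 0, 0]}, {"linear": [0, 0, 0.4], "angular": [0, 0, 0]}, {"linear": [0, 0, 0.4], "angular": [0, 0, 0]}]'

```text
t: 23.82
ee_pos: [0.5599, 0.367, -0.0119]
eef_rot: [-0.006, 1.0, 0.0, 0.0]
contact_force: [0.3, -0.2, -4.8]
grip_width: 0.099
finger_force: 59.8
```

Run:
```python
from h import *
s=ctrl.get_state();print(s["ee_pos"],s["contact_force"],s["ft_torque"],s["grip_width"],s["finger_force"])
im,w=cloud("top"); print(fit_rack("top",im,w,.016,(.56,.367),.013,[]))
```

```text
[ 0.55985462  0.36703008 -0.01185204] [ 0.26623633 -0.22638687 -4.79162236] [0.02488099 0.00479915 0.00360486] 0.09919189877171676 59.76748466491699
(654, array([0.5606, 0.3689, 0.01  ]), np.float64(0.57), np.float64(1.2))
```

Call:
move_arm --motion '[{"linear": [0, 0, 0.1], "angular": [0, 0, 0]}, {"linear": [0, 0, 0.2], "angular": [0, 0, 0]}, {"linear": [0, 0, 0.3], "angular": [0, 0, 0]}, {"linear": [0, 0, 0.35], "angular": [0, 0, 0]}, {"linear": [0, 0, 0.4], "angular": [0, 0, 0]}]'

```text
t: 24.28
ee_pos: [0.5597, 0.3669, -0.0162]
eef_rot: [-0.006, 1.0, -0.0, -0.0]
contact_force: [0.6, 0.7, -4.4]
grip_width: 0.098
finger_force: 59.8
```

Call:
move_arm --motion '[{"linear": [0, 0, 0.05], "angular": [0, 0, 0]}, {"linear": [0, 0, 0.1], "angular": [0, 0, 0]}, {"linear": [0, 0, 0.1], "angular": [0, 0, 0]}]'

```text
t: 24.53
ee_pos: [0.5598, 0.367, -0.0166]
eef_rot: [-0.006, 1.0, -0.0, 0.0]
contact_force: [-2.4, -0.7, 2.3]
grip_width: 0.096
finger_force: 60.7
```

Call:
move_arm --motion '[{"linear": [0, 0, 0], "angular": [0, 0, 0]}, {"linear": [0, 0, 0], "angular": [0, 0, 0]}, {"linear": [0, 0, 0], "angular": [0, 0, 0]}, {"linear": [0, 0, 0], "angular": [0, 0, 0]}]' --fingers 3.2

```text
t: 24.87
ee_pos: [0.5599, 0.367, -0.0169]
eef_rot: [-0.006, 1.0, 0.0, 0.0]
contact_force: [-0.3, 0.5, 0.4]
grip_width: 0.373
finger_force: 0.0
```

Call:
move_arm --motion '[{"linear": [0, 0, -0.6], "angular": [0, 0, 0]}, {"linear": [0, 0, -1.6], "angular": [0, 0, 0]}, {"linear": [0, 0, -4], "angular": [0, 0, 0]}, {"linear": [0, 0, -7], "angular": [0, 0, 0]}, {"linear": [0, 0, -10], "angular": [0, 0, 0]}]'

```text
t: 25.28
ee_pos: [0.5596, 0.3669, 0.0849]
eef_rot: [-0.006, 1.0, -0.0, -0.0]
contact_force: [0.3, 0.4, -0.6]
grip_width: 0.378
finger_force: 0.0
```

Run:
```python
from plan import *
json.dump([.56,.367,.083,90.7],open("cmd.json","w"))
im,w=cloud("top");cv2.imwrite("pics/top7.png",cv2.resize(im[110:290,110:430],None,fx=2.4,fy=2.4,interpolation=cv2.INTER_CUBIC))
print(fit_rack("top",im,w,.012,(.56,.367),.013,[]))
h=cv2.cvtColor(im,cv2.COLOR_BGR2HSV).astype(int)
near=(abs(w[...,0]-.54)<.12)&(abs(w[...,1]+.02)<.1)
red=near&((h[...,0]<6)|(h[...,0]>174))&(h[...,1]>150)&(h[...,2]>60)
v,u=np.nonzero(red)
Q=plane("top",np.c_[u,v].astype(float),.042)*1000
print("red",len(Q),cv2.minAreaRect(Q.astype(np.float32)),np.median(w[red],0))
bins=np.arange(480,625,10)
for a in bins:
    k=(Q[:,0]>=a)&(Q[:,0]<a+10)
    if k.sum()>3: print(a,k.sum(),Q[k,1].min().round(1),Q[k,1].max().round(1),Q[k,1].mean().round(1))
blk=near&(h[...,2]<60)&(w[...,1]>-.02)&(w[...,2]>.015)&(w[...,1]<.06)&(w[...,0]<.51)
v,u=np.nonzero(blk);B=plane("top",np.c_[u,v].astype(float),.045)*1000
if len(B): print("black",len(B),B.min(0),B.max(0),B.mean(0))
for c in("top",): print([(np.round(x["location"],3).tolist(),round(x["conf"],2)) for x in ctrl.spot_point(c,"torch")],[(np.round(x["location"],3).tolist(),round(x["conf"],2)) for x in ctrl.spot_point(c,"brush")])
```

```text
(814, array([0.5603, 0.3686, 0.0121]), np.float64(0.69), np.float64(1.59))
red 624 ((553.9931640625, 15.304927825927734), (40.683006286621094, 126.54736328125), 85.88121032714844) [0.55836513 0.01782147 0.04735874]
490 44 9.4 39.5 23.9
500 46 9.6 39.5 24.0
510 47 7.4 37.4 22.6
520 46 7.7 35.3 22.0
530 47 5.4 35.4 20.6
540 46 3.3 33.3 19.4
550 42 3.4 31.1 17.2
560 38 1.1 31.2 15.5
570 43 -0.9 29.2 14.8
580 59 -5.8 31.9 12.1
590 65 -8.0 32.2 12.9
600 63 -7.9 32.3 11.5
610 38 -7.7 30.0 12.5
black 141 [468.65177979   6.42959255] [501.41073524  46.42867004] [480.09461483  26.29157183]
[([0.18, -0.312, -0.003], 0.81), ([0.778, 0.3, 0.002], 0.7), ([0.762, -0.288, -0.005], 0.68), ([0.542, 0.017, 0.01], 0.62), ([0.536, -0.026, 0.003], 0.58)] [([0.536, -0.067, 0.008], 0.81)]
```

View pics/top7.png

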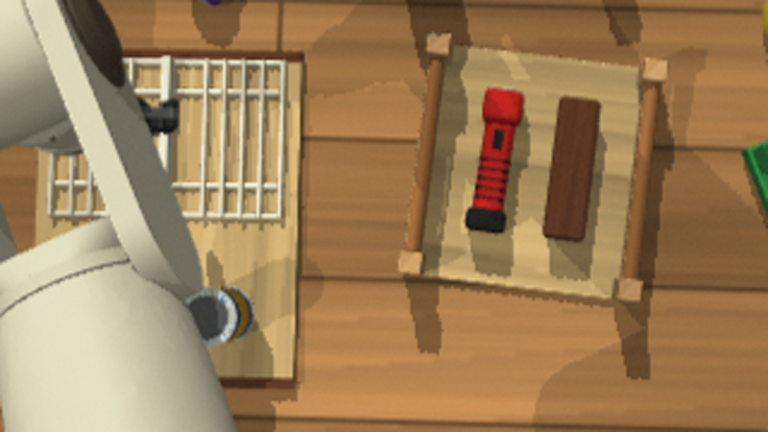

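The rack lies flat on the board at (170,140), clear of the can at (215,315). The torch is fully exposed, head at (502,105) and tail at (487,220), with the brush untouched at (572,168). Torch centre is about (0.543, 0.0185), yaw -6.5°.

Run:
```python
from plan import *
plan([[.56,.367,.118,90.7,35],[.543,.0185,.11,83.5,39.2],[.543,.0185,.03,83.5,27]])
```

```text
t 25.4 ee [0.5611 0.3677 0.0869] cmd [5.60e-01 3.67e-01 8.30e-02 9.07e+01]
[{"linear":[0.0, 0.0, -3.5],"angular":[0,0,-0]},{"linear":[0.24, -3.87, -3.41],"angular":[0,0,0.13]},{"linear":[0.47, -7.74, -3.32],"angular":[0,0,0.27]},{"linear":[0.71, -11.61, -3.23],"angular":[0,0,0.4]},{"linear":[0.94, -15.48, -3.14],"angular":[0,0,0.53]}]
[{"linear":[0.03, -3.88, 0.08],"angular":[0,0,0.14]},{"linear":[0.05, -7.75, 0.17],"angular":[0,0,0.27]},{"linear":[0.07, -11.63, 0.26],"angular":[0,0,0.4]},{"linear":[0.09, -15.51, 0.35],"angular":[0,0,0.54]},{"linear":[0.11, -19.38, 0.44],"angular":[0,0,0.67]}]
[{"linear":[0.0, 0.0, 2.67],"angular":[0,0,-0]},{"linear":[0.0, 0.0, 5.33],"angular":[0,0,-0]},{"linear":[0.0, 0.0, 8.0],"angular":[0,0,-0]}]
```

Call:
move_arm --motion '[{"linear": [0.0, 0.0, -3.5], "angular": [0, 0, 0]}, {"linear": [0.24, -3.87, -3.41], "angular": [0, 0, 0.13]}, {"linear": [0.47, -7.74, -3.32], "angular": [0, 0, 0.27]}, {"linear": [0.71, -11.61, -3.23], "angular": [0, 0, 0.4]}, {"linear": [0.94, -15.48, -3.14], "angular": [0, 0, 0.53]}]'

```text
t: 25.85
ee_pos: [0.5515, 0.2106, 0.1141]
eef_rot: [0.022, 1.0, -0.0, -0.0]
contact_force: [0.5, -0.8, 0.1]
grip_width: 0.374
finger_force: 0.0
```

Call:
move_arm --motion '[{"linear": [0.03, -3.88, 0.08], "angular": [0, 0, 0.14]}, {"linear": [0.05, -7.75, 0.17], "angular": [0, 0, 0.27]}, {"linear": [0.07, -11.63, 0.26], "angular": [0, 0, 0.4]}, {"linear": [0.09, -15.51, 0.35], "angular": [0, 0, 0.54]}, {"linear": [0.1, -18.0, 0.44], "angular": [0, 0, 0.62]}]' --fingers 6.0 --squeeze 50

```text
t: 26.27
ee_pos: [0.5427, 0.0293, 0.1099]
eef_rot: [0.055, 0.998, -0.0, -0.0]
contact_force: [0.3, -0.4, 0.4]
grip_width: 0.706
finger_force: 0.0
```

Call:
move_arm --motion '[{"linear": [0.01, -1.38, 0], "angular": [0, 0, 0.05]}, {"linear": [0.01, -1.38, 1.5], "angular": [0, 0, 0.05]}, {"linear": [0.01, -1.38, 4], "angular": [0, 0, 0.05]}, {"linear": [0.01, -1.38, 6.5], "angular": [0, 0, 0.05]}, {"linear": [0.01, -1.38, 8.0], "angular": [0, 0, 0.05]}]'

```text
t: 26.68
ee_pos: [0.5406, 0.0184, 0.0275]
eef_rot: [0.057, 0.998, 0.0, -0.001]
contact_force: [-0.4, 0.4, -1.2]
grip_width: 0.704
finger_force: 0.0
```

Call:
move_arm --motion '[{"linear": [0, 0, 1.2], "angular": [0, 0, 0]}, {"linear": [0, 0, 2.2], "angular": [0, 0, 0]}, {"linear": [0, 0, 3.2], "angular": [0, 0, 0]}, {"linear": [0, 0, 4.0], "angular": [0, 0, 0]}, {"linear": [0, 0, 4.5], "angular": [0, 0, 0]}]'

```text
t: 27.1
ee_pos: [0.5418, 0.0186, -0.0157]
eef_rot: [0.057, 0.998, -0.0, -0.0]
contact_force: [0.3, -0.7, -0.7]
grip_width: 0.701
finger_force: 0.0
```

Run:
```python
from plan import *
im,w=cloud("scene");s=ctrl.get_state();print(s["ee_pos"],s["contact_force"],s["grip_width"])
cv2.imwrite("pics/scene8.png",cv2.resize(im[140:260,240:380],None,fx=5,fy=5,interpolation=cv2.INTER_CUBIC))
m=(im.max(-1)<110)&(np.ptp(im.astype(int),axis=-1)<20)&(abs(w[...,0]-.55)<.02)&(w[...,2]>.015)
for y0 in np.arange(-.04,.08,.004):
    Q=w[m&(w[...,1]>=y0)&(w[...,1]<y0+.004)]
    if len(Q)>2: print(round(y0,3),len(Q),np.sort(Q[:,2])[:5].round(3))
```

```text
[ 0.54149303  0.01860958 -0.0162848 ] [-0.91226508  0.16860942 -1.01860657] 0.7007794579854959
-0.04 24 [0.078 0.08  0.083 0.089 0.089]
-0.036 28 [0.071 0.078 0.078 0.078 0.08 ]
-0.032 16 [0.067 0.067 0.072 0.072 0.073]
-0.028 11 [0.078 0.078 0.08  0.08  0.08 ]
-0.024 19 [0.034 0.04  0.041 0.05  0.052]
-0.02 25 [0.03  0.041 0.041 0.046 0.05 ]
-0.016 38 [0.041 0.041 0.042 0.043 0.044]
-0.012 21 [0.078 0.088 0.093 0.095 0.102]
-0.008 9 [0.098 0.102 0.108 0.109 0.114]
-0.004 10 [0.108 0.109 0.109 0.112 0.116]
-0.0 8 [0.109 0.113 0.115 0.118 0.123]
0.004 10 [0.101 0.104 0.106 0.108 0.111]
0.008 7 [0.1   0.103 0.104 0.111 0.113]
0.012 8 [0.097 0.098 0.103 0.105 0.107]
0.016 9 [0.099 0.104 0.108 0.112 0.114]
0.02 6 [0.105 0.108 0.121 0.122 0.124]
0.024 5 [0.115 0.116 0.126 0.127 0.127]
0.028 9 [0.104 0.112 0.114 0.122 0.123]
0.032 14 [0.101 0.107 0.11  0.111 0.114]
0.036 16 [0.098 0.103 0.108 0.114 0.114]
0.04 25 [0.091 0.093 0.094 0.098 0.1  ]
0.044 49 [0.054 0.059 0.074 0.075 0.076]
0.048 59 [0.045 0.047 0.052 0.053 0.061]
0.052 46 [0.033 0.038 0.04  0.04  0.041]
0.056 28 [0.048 0.048 0.056 0.058 0.066]
0.06 12 [0.064 0.067 0.077 0.078 0.078]
0.064 16 [0.071 0.075 0.078 0.081 0.083]
0.068 18 [0.075 0.082 0.086 0.088 0.093]
0.072 24 [0.078 0.081 0.085 0.089 0.091]
0.076 20 [0.081 0.084 0.093 0.095 0.096]
```

View pics/scene8.png

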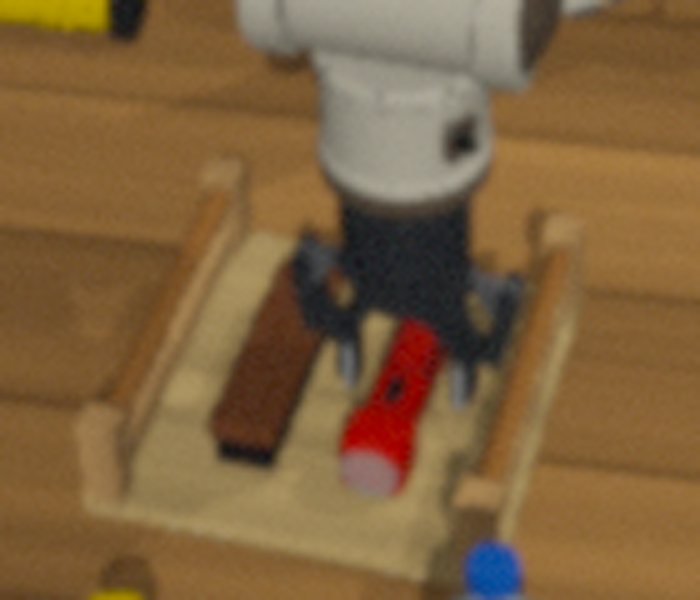

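The pads straddle the barrel, tips at (347,375) and (460,395), about z = 0.031, clear of the brush and rail. I'll narrow the opening, lower 8 mm and grip.

Call:
move_arm --motion '[{"linear": [0, 0, 0], "angular": [0, 0, 0]}, {"linear": [0, 0, 0.2], "angular": [0, 0, 0]}, {"linear": [0, 0, 0.4], "angular": [0, 0, 0]}, {"linear": [0, 0, 0.6], "angular": [0, 0, 0]}, {"linear": [0, 0, 0.8], "angular": [0, 0, 0]}]' --fingers 4.8

```text
t: 27.57
ee_pos: [0.542, 0.0186, -0.0229]
eef_rot: [0.057, 0.998, -0.0, 0.0]
contact_force: [0.0, -0.7, 0.9]
grip_width: 0.563
finger_force: 0.0
```

Call:
move_arm --motion '[{"linear": [0, 0, 0], "angular": [0, 0, 0]}, {"linear": [0, 0, 0], "angular": [0, 0, 0]}, {"linear": [0, 0, 0], "angular": [0, 0, 0]}, {"linear": [0, 0, 0], "angular": [0, 0, 0]}, {"linear": [0, 0, 0], "angular": [0, 0, 0]}]' --fingers 2.4

```text
t: 27.98
ee_pos: [0.5419, 0.0186, -0.023]
eef_rot: [0.057, 0.998, -0.0, -0.0]
contact_force: [1.0, -0.4, -1.0]
grip_width: 0.366
finger_force: 50.1
```

Call:
move_arm --motion '[{"linear": [0, 0, -0.2], "angular": [0, 0, 0]}, {"linear": [0, 0, -0.5], "angular": [0, 0, 0]}, {"linear": [0, 0, -1.0], "angular": [0, 0, 0]}, {"linear": [0, 0, -1.5], "angular": [0, 0, 0]}, {"linear": [0, 0, -2.0], "angular": [0, 0, 0]}]'

```text
t: 28.4
ee_pos: [0.542, 0.0186, -0.0023]
eef_rot: [0.057, 0.998, -0.0, 0.0]
contact_force: [-0.2, 0.5, -2.6]
grip_width: 0.367
finger_force: 50.1
```

Run:
```python
from plan import *
s=ctrl.get_state();print(s["ee_pos"],s["contact_force"],s["grip_width"],s["finger_force"])
json.dump([.543,.0185,-.003,83.48],open("cmd.json","w"))
# torch yaw -6.5 -> 22.4 : +28.9 ; tray centre
plan([[.543,.0185,.107,83.48,22],[.487,-.359,.107,112.4,30]])
im,w=cloud("top"); m=(abs(w[...,0]-.487)<.05)&(abs(w[...,1]+.359)<.03); print("tray floor z",np.nanmedian(w[m][:,2]))
```

```text
[ 0.54201688  0.01857639 -0.00225538] [-0.15612023  0.49079365 -2.63022954] 0.36657011739019907 50.126856565475464
t 28.4 ee [ 0.542   0.0186 -0.0023] cmd [ 5.430e-01  1.850e-02 -3.000e-03  8.348e+01]
[{"linear":[0.0, 0.0, -2.2],"angular":[0,0,-0]},{"linear":[0.0, 0.0, -4.4],"angular":[0,0,-0]},{"linear":[0.0, 0.0, -6.6],"angular":[0,0,-0]},{"linear":[0.0, 0.0, -8.8],"angular":[0,0,-0]},{"linear":[0.0, 0.0, -11.0],"angular":[0,0,-0]}]
[{"linear":[0.1, -2.93, 0.0],"angular":[0,0,-0.37]},{"linear":[0.2, -5.87, 0.0],"angular":[0,0,-0.74]},{"linear":[0.29, -8.8, 0.0],"angular":[0,0,-1.11]},{"linear":[0.39, -11.74, 0.0],"angular":[0,0,-1.48]},{"linear":[0.49, -14.67, 0.0],"angular":[0,0,-1.85]}]
[{"linear":[0.66, -2.86, 0.0],"angular":[0,0,-0.37]},{"linear":[1.32, -5.72, 0.0],"angular":[0,0,-0.75]},{"linear":[1.99, -8.58, 0.0],"angular":[0,0,-1.12]},{"linear":[2.65, -11.44, 0.0],"angular":[0,0,-1.49]},{"linear":[3.31, -14.3, 0.0],"angular":[0,0,-1.86]}]
[{"linear":[1.2, -2.68, 0.0],"angular":[0,0,-0.37]},{"linear":[2.4, -5.36, 0.0],"angular":[0,0,-0.74]},{"linear":[3.6, -8.04, 0.0],"angular":[0,0,-1.11]}]
tray floor z 0.004593338248335965
```

Call:
move_arm --motion '[{"linear": [0.0, 0.0, -2.2], "angular": [0, 0, 0]}, {"linear": [0.0, 0.0, -4.4], "angular": [0, 0, 0]}, {"linear": [0.0, 0.0, -6.6], "angular": [0, 0, 0]}, {"linear": [0.0, 0.0, -8.8], "angular": [0, 0, 0]}, {"linear": [0.0, 0.0, -11.0], "angular": [0, 0, 0]}]'

```text
t: 28.87
ee_pos: [0.5418, 0.0186, 0.1084]
eef_rot: [0.057, 0.998, -0.0, 0.0]
contact_force: [-0.1, -0.3, -2.0]
grip_width: 0.365
finger_force: 49.9
```

Call:
move_arm --motion '[{"linear": [0.1, -2.93, 0.0], "angular": [0, 0, -0.37]}, {"linear": [0.2, -5.87, 0.0], "angular": [0, 0, -0.74]}, {"linear": [0.29, -8.8, 0.0], "angular": [0, 0, -1.11]}, {"linear": [0.39, -11.74, 0.0], "angular": [0, 0, -1.48]}, {"linear": [0.49, -14.67, 0.0], "angular": [0, 0, -1.85]}]'

```text
t: 29.28
ee_pos: [0.5201, -0.1279, 0.1074]
eef_rot: [-0.041, 0.999, -0.0, 0.0]
contact_force: [0.4, -0.2, -2.1]
grip_width: 0.37
finger_force: 50.1
```

Call:
move_arm --motion '[{"linear": [0.66, -2.86, 0.0], "angular": [0, 0, -0.37]}, {"linear": [1.32, -5.72, 0.0], "angular": [0, 0, -0.75]}, {"linear": [1.99, -8.58, 0.0], "angular": [0, 0, -1.12]}, {"linear": [2.65, -11.44, 0.0], "angular": [0, 0, -1.49]}, {"linear": [3.31, -14.3, 0.0], "angular": [0, 0, -1.86]}]'

```text
t: 29.7
ee_pos: [0.4985, -0.2732, 0.1074]
eef_rot: [-0.138, 0.99, -0.0, 0.0]
contact_force: [-0.2, 0.2, -1.8]
grip_width: 0.368
finger_force: 50.1
```

Call:
move_arm --motion '[{"linear": [1.2, -2.68, 0.0], "angular": [0, 0, -0.37]}, {"linear": [2.4, -5.36, 0.0], "angular": [0, 0, -0.74]}, {"linear": [3.3, -7.4, 0.0], "angular": [0, 0, -1.0]}, {"linear": [3.6, -8.04, 0], "angular": [0, 0, -1.11]}, {"linear": [3.6, -8.04, 1.5], "angular": [0, 0, -1.11]}]'

```text
t: 30.12
ee_pos: [0.4865, -0.3616, 0.0943]
eef_rot: [-0.194, 0.981, -0.002, 0.001]
contact_force: [1.4, 0.6, -1.8]
grip_width: 0.364
finger_force: 50.2
```

Call:
move_arm --motion '[{"linear": [0, 0, 2.5], "angular": [0, 0, 0]}, {"linear": [0, 0, 5], "angular": [0, 0, 0]}, {"linear": [0, 0, 7.3], "angular": [0, 0, 0]}, {"linear": [0, 0, 9.0], "angular": [0, 0, 0]}, {"linear": [0, 0, 10.2], "angular": [0, 0, 0]}]'

```text
t: 30.53
ee_pos: [0.4857, -0.358, -0.0117]
eef_rot: [-0.194, 0.981, 0.001, -0.001]
contact_force: [0.2, 0.1, -1.6]
grip_width: 0.366
finger_force: 50.2
```

Call:
move_arm --motion '[{"linear": [0, 0, 0.5], "angular": [0, 0, 0]}, {"linear": [0, 0, 0.9], "angular": [0, 0, 0]}, {"linear": [0, 0, 1.2], "angular": [0, 0, 0]}, {"linear": [0, 0, 1.4], "angular": [0, 0, 0]}, {"linear": [0, 0, 1.5], "angular": [0, 0, 0]}]'

```text
t: 30.95
ee_pos: [0.4864, -0.3592, -0.0244]
eef_rot: [-0.194, 0.981, -0.0, 0.0]
contact_force: [-1.0, 0.2, -2.1]
grip_width: 0.368
finger_force: 50.2
```

Call:
move_arm --motion '[{"linear": [0, 0, 0.05], "angular": [0, 0, 0]}, {"linear": [0, 0, 0.1], "angular": [0, 0, 0]}, {"linear": [0, 0, 0.15], "angular": [0, 0, 0]}, {"linear": [0, 0, 0.2], "angular": [0, 0, 0]}, {"linear": [0, 0, 0.2], "angular": [0, 0, 0]}]'

```text
t: 31.37
ee_pos: [0.4861, -0.359, -0.0269]
eef_rot: [-0.194, 0.981, -0.0, -0.0]
contact_force: [-0.3, 1.0, -1.8]
grip_width: 0.371
finger_force: 50.2
```

Call:
move_arm --motion '[{"linear": [0, 0, 0.05], "angular": [0, 0, 0]}, {"linear": [0, 0, 0.1], "angular": [0, 0, 0]}, {"linear": [0, 0, 0.1], "angular": [0, 0, 0]}]'

```text
t: 31.62
ee_pos: [0.4861, -0.359, -0.028]
eef_rot: [-0.194, 0.981, -0.0, -0.0]
contact_force: [0.3, -0.7, -1.5]
grip_width: 0.364
finger_force: 50.3
```

Call:
move_arm --motion '[{"linear": [0, 0, 0.03], "angular": [0, 0, 0]}, {"linear": [0, 0, 0.05], "angular": [0, 0, 0]}, {"linear": [0, 0, 0.05], "angular": [0, 0, 0]}]'

```text
t: 31.87
ee_pos: [0.4861, -0.359, -0.028]
eef_rot: [-0.194, 0.981, -0.0, -0.0]
contact_force: [-3.3, 1.6, 5.8]
grip_width: 0.368
finger_force: 51.2
```

Call:
move_arm --motion '[{"linear": [0, 0, 0], "angular": [0, 0, 0]}, {"linear": [0, 0, 0], "angular": [0, 0, 0]}, {"linear": [0, 0, 0], "angular": [0, 0, 0]}, {"linear": [0, 0, 0], "angular": [0, 0, 0]}]' --fingers 5.2

```text
t: 32.2
ee_pos: [0.4861, -0.359, -0.0285]
eef_rot: [-0.194, 0.981, -0.0, -0.0]
contact_force: [-0.4, -0.0, -0.4]
grip_width: 0.61
finger_force: 0.0
```

Call:
move_arm --motion '[{"linear": [0, 0, -1.0], "angular": [0, 0, 0]}, {"linear": [0, 0, -3.0], "angular": [0, 0, 0]}, {"linear": [0, 0, -6], "angular": [0, 0, 0]}, {"linear": [0, 0, -9.5], "angular": [0, 0, 0]}, {"linear": [0, 0, -13], "angular": [0, 0, 0]}]'

```text
t: 32.62
ee_pos: [0.4858, -0.3586, 0.1035]
eef_rot: [-0.194, 0.981, 0.0, -0.0]
contact_force: [-0.1, -1.2, -0.5]
grip_width: 0.615
finger_force: 0.0
```

Run:
```python
from plan import *
s=ctrl.get_state();print(s["ee_pos"])
json.dump([.487,-.359,.1015,112.4],open("cmd.json","w"))
im,w=cloud("scene");cv2.imwrite("pics/scene9.png",im)
for t in("tray","torch"): print([(np.round(x["location"],3).tolist(),round(x["conf"],2)) for x in ctrl.spot_point("scene",t)])
plan([[.56,.367,.09,90.7,40.5]])
```

```text
[ 0.48579642 -0.35861891  0.10354017]
[([0.488, -0.36, 0.0], 0.62), ([0.785, -0.098, 0.003], 0.57)]
[([0.189, -0.314, -0.0], 0.87), ([0.779, 0.3, 0.0], 0.72), ([0.492, -0.361, 0.004], 0.65), ([0.766, -0.287, 0.003], 0.56)]
t 32.8 ee [ 0.4872 -0.36    0.1053] cmd [ 4.870e-01 -3.590e-01  1.015e-01  1.124e+02]
[{"linear":[-1.81, 3.39, 0.06],"angular":[0,0,0.19]},{"linear":[-3.62, 6.77, 0.12],"angular":[0,0,0.38]},{"linear":[-5.43, 10.16, 0.18],"angular":[0,0,0.57]},{"linear":[-7.25, 13.55, 0.24],"angular":[0,0,0.76]},{"linear":[-9.06, 16.93, 0.3],"angular":[0,0,0.95]}]
[{"linear":[-1.46, 3.55, 0.06],"angular":[0,0,0.19]},{"linear":[-2.93, 7.1, 0.12],"angular":[0,0,0.38]},{"linear":[-4.39, 10.65, 0.18],"angular":[0,0,0.57]},{"linear":[-5.86, 14.2, 0.24],"angular":[0,0,0.76]},{"linear":[-7.33, 17.75, 0.31],"angular":[0,0,0.95]}]
[{"linear":[-1.1, 3.68, 0.06],"angular":[0,0,0.19]},{"linear":[-2.21, 7.35, 0.12],"angular":[0,0,0.38]},{"linear":[-3.32, 11.03, 0.18],"angular":[0,0,0.57]},{"linear":[-4.42, 14.71, 0.24],"angular":[0,0,0.76]},{"linear":[-5.53, 18.39, 0.3],"angular":[0,0,0.96]}]
[{"linear":[-0.73, 3.77, 0.06],"angular":[0,0,0.19]},{"linear":[-1.46, 7.54, 0.12],"angular":[0,0,0.38]},{"linear":[-2.19, 11.31, 0.18],"angular":[0,0,0.57]},{"linear":[-2.92, 15.08, 0.24],"angular":[0,0,0.76]}]
```

View pics/scene9.png

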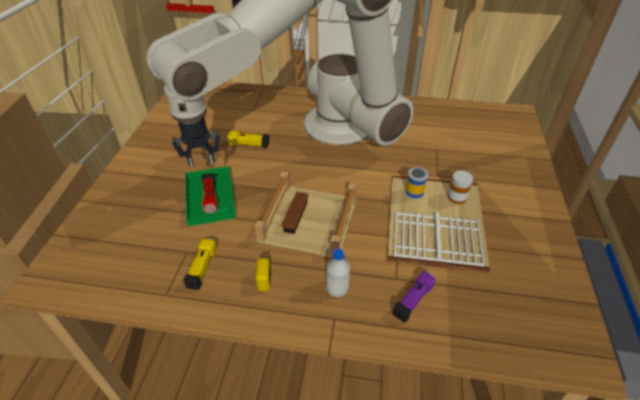

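The torch lies in the tray at (209,195), and the rack, can and jar are on the board. I go back for the rack.

Call:
move_arm --motion '[{"linear": [-1.81, 3.39, 0.06], "angular": [0, 0, 0.19]}, {"linear": [-3.62, 6.77, 0.12], "angular": [0, 0, 0.38]}, {"linear": [-5.43, 10.16, 0.18], "angular": [0, 0, 0.57]}, {"linear": [-7.25, 13.55, 0.24], "angular": [0, 0, 0.76]}, {"linear": [-9.06, 16.93, 0.3], "angular": [0, 0, 0.95]}]'

```text
t: 33.18
ee_pos: [0.5046, -0.166, 0.0979]
eef_rot: [-0.145, 0.989, 0.0, -0.0]
contact_force: [1.1, -0.4, 0.2]
grip_width: 0.604
finger_force: 0.0
```

Call:
move_arm --motion '[{"linear": [-1.46, 3.55, 0.06], "angular": [0, 0, 0.19]}, {"linear": [-2.93, 7.1, 0.12], "angular": [0, 0, 0.38]}, {"linear": [-4.39, 10.65, 0.18], "angular": [0, 0, 0.57]}, {"linear": [-5.86, 14.2, 0.24], "angular": [0, 0, 0.76]}, {"linear": [-7.33, 17.75, 0.31], "angular": [0, 0, 0.95]}]' --fingers 3.2 --squeeze 60

```text
t: 33.6
ee_pos: [0.5238, 0.0251, 0.0949]
eef_rot: [-0.095, 0.995, 0.0, -0.0]
contact_force: [0.8, -1.4, 0.2]
grip_width: 0.375
finger_force: 0.0
```

Call:
move_arm --motion '[{"linear": [-1.1, 3.68, 0.06], "angular": [0, 0, 0.19]}, {"linear": [-2.21, 7.35, 0.12], "angular": [0, 0, 0.38]}, {"linear": [-3.32, 11.03, 0.18], "angular": [0, 0, 0.57]}, {"linear": [-4.42, 14.71, 0.24], "angular": [0, 0, 0.76]}, {"linear": [-5.53, 18.39, 0.3], "angular": [0, 0, 0.96]}]'

```text
t: 34.02
ee_pos: [0.5429, 0.2162, 0.0918]
eef_rot: [-0.045, 0.999, -0.0, -0.0]
contact_force: [-0.4, -0.2, 0.7]
grip_width: 0.375
finger_force: 0.0
```

Call:
move_arm --motion '[{"linear": [-0.73, 3.77, 0.06], "angular": [0, 0, 0.19]}, {"linear": [-1.46, 7.54, 0.12], "angular": [0, 0, 0.38]}, {"linear": [-2.19, 11.31, 0.18], "angular": [0, 0, 0.57]}, {"linear": [-2.75, 14.1, 0.24], "angular": [0, 0, 0.7]}, {"linear": [-2.92, 15.08, 0.24], "angular": [0, 0, 0.76]}]'

```text
t: 34.43
ee_pos: [0.5579, 0.3707, 0.0886]
eef_rot: [-0.007, 1.0, -0.0, -0.001]
contact_force: [0.4, 0.7, -0.3]
grip_width: 0.371
finger_force: 0.0
```

Call:
move_arm --motion '[{"linear": [0, 0, 1], "angular": [0, 0, 0]}, {"linear": [0, 0, 3], "angular": [0, 0, 0]}, {"linear": [0, 0, 5], "angular": [0, 0, 0]}, {"linear": [0, 0, 6.5], "angular": [0, 0, 0]}, {"linear": [0, 0, 7.5], "angular": [0, 0, 0]}]'

```text
t: 34.85
ee_pos: [0.5578, 0.3653, 0.0122]
eef_rot: [-0.006, 1.0, -0.001, -0.001]
contact_force: [0.1, 0.2, -0.8]
grip_width: 0.373
finger_force: 0.0
```

Call:
move_arm --motion '[{"linear": [0, 0, 1], "angular": [0, 0, 0]}, {"linear": [0, 0, 1.9], "angular": [0, 0, 0]}, {"linear": [0, 0, 2.6], "angular": [0, 0, 0]}, {"linear": [0, 0, 3.0], "angular": [0, 0, 0]}, {"linear": [0, 0, 3.2], "angular": [0, 0, 0]}]'

```text
t: 35.27
ee_pos: [0.5587, 0.367, -0.0175]
eef_rot: [-0.006, 1.0, -0.0, -0.0]
contact_force: [0.9, -0.0, -0.0]
grip_width: 0.375
finger_force: 0.0
```

Call:
move_arm --motion '[{"linear": [0, 0, 0], "angular": [0, 0, 0]}, {"linear": [0, 0, 0], "angular": [0, 0, 0]}]'

```text
t: 35.43
ee_pos: [0.559, 0.3672, -0.0166]
eef_rot: [-0.006, 1.0, 0.0, 0.0]
contact_force: [0.7, 1.0, 0.9]
grip_width: 0.375
finger_force: 0.0
```

Run:
```python
from plan import *
s=ctrl.get_state();y=R.from_quat(s["eef_rot"]).as_matrix()[:,1];print(s["ee_pos"],np.degrees(np.arctan2(y[1],y[0])),s["contact_force"])
p=json.load(open("cmd.json"));print(p)
```

```text
[ 0.55898867  0.3672154  -0.01658097] 90.70319462589048 [0.67468237 1.03553132 0.90893869]
[0.5599504965587684, 0.36703717632464483, 0.09, 90.67999999999999]
```

Call:
move_arm --motion '[{"linear": [0, 0, 0], "angular": [0, 0, 0]}, {"linear": [0, 0, 0], "angular": [0, 0, 0]}, {"linear": [0, 0, 0], "angular": [0, 0, 0]}, {"linear": [0, 0, 0], "angular": [0, 0, 0]}, {"linear": [0, 0, 0], "angular": [0, 0, 0]}]' --fingers 0.3

```text
t: 35.85
ee_pos: [0.5591, 0.3672, -0.0163]
eef_rot: [-0.006, 1.0, 0.0, 0.0]
contact_force: [-1.2, -0.3, 5.9]
grip_width: 0.096
finger_force: 60.0
```

Call:
move_arm --motion '[{"linear": [0, 0, 0], "angular": [0, 0, 0]}, {"linear": [0, 0, -0.2], "angular": [0, 0, 0]}, {"linear": [0, 0, -0.5], "angular": [0, 0, 0]}, {"linear": [0, 0, -0.8], "angular": [0, 0, 0]}, {"linear": [0, 0, -1.0], "angular": [0, 0, 0]}]'

```text
t: 36.27
ee_pos: [0.5587, 0.3671, -0.0068]
eef_rot: [-0.006, 1.0, -0.0, -0.0]
contact_force: [-0.4, -0.7, -4.5]
grip_width: 0.094
finger_force: 58.7
```

Run:
```python
from plan import *
s=ctrl.get_state();print(s["contact_force"],s["grip_width"],s["finger_force"])
json.dump([.559,.3671,-.007,90.70],open("cmd.json","w"))
plan([[.559,.3671,.113,90.70,24],[.5351,-.0199,.115,85.48,28]])
```

```text
[-0.37456501 -0.694669   -4.51714931] 0.0936228644530599 58.686461448669434
t 36.3 ee [ 0.5587  0.3671 -0.0068] cmd [ 5.590e-01  3.671e-01 -7.000e-03  9.070e+01]
[{"linear":[0.0, 0.0, -2.4],"angular":[0,0,-0]},{"linear":[0.0, 0.0, -4.8],"angular":[0,0,-0]},{"linear":[0.0, 0.0, -7.2],"angular":[0,0,-0]},{"linear":[0.0, 0.0, -9.6],"angular":[0,0,-0]},{"linear":[0.0, 0.0, -12.0],"angular":[0,0,-0]}]
[{"linear":[0.2, -2.76, -0.01],"angular":[0,0,0.06]},{"linear":[0.41, -5.52, -0.03],"angular":[0,0,0.12]},{"linear":[0.61, -8.29, -0.04],"angular":[0,0,0.19]},{"linear":[0.82, -11.05, -0.06],"angular":[0,0,0.25]},{"linear":[1.02, -13.81, -0.07],"angular":[0,0,0.31]}]
[{"linear":[0.12, -2.77, -0.02],"angular":[0,0,0.06]},{"linear":[0.23, -5.53, -0.03],"angular":[0,0,0.12]},{"linear":[0.35, -8.3, -0.04],"angular":[0,0,0.19]},{"linear":[0.46, -11.07, -0.06],"angular":[0,0,0.25]},{"linear":[0.58, -13.84, -0.07],"angular":[0,0,0.31]}]
[{"linear":[0.02, -2.77, -0.02],"angular":[0,0,0.06]},{"linear":[0.05, -5.53, -0.03],"angular":[0,0,0.13]},{"linear":[0.07, -8.3, -0.05],"angular":[0,0,0.19]},{"linear":[0.1, -11.07, -0.06],"angular":[0,0,0.25]}]
```

Call:
move_arm --motion '[{"linear": [0.0, 0.0, -2.4], "angular": [0, 0, 0]}, {"linear": [0.0, 0.0, -4.8], "angular": [0, 0, 0]}, {"linear": [0.0, 0.0, -7.2], "angular": [0, 0, 0]}, {"linear": [0.0, 0.0, -9.6], "angular": [0, 0, 0]}, {"linear": [0.0, 0.0, -12.0], "angular": [0, 0, 0]}]'

```text
t: 36.68
ee_pos: [0.5586, 0.367, 0.1142]
eef_rot: [-0.006, 1.0, -0.0, -0.0]
contact_force: [0.4, 0.5, -5.0]
grip_width: 0.097
finger_force: 59.2
```

Call:
move_arm --motion '[{"linear": [0.2, -2.76, -0.01], "angular": [0, 0, 0.06]}, {"linear": [0.41, -5.52, -0.03], "angular": [0, 0, 0.12]}, {"linear": [0.61, -8.29, -0.04], "angular": [0, 0, 0.19]}, {"linear": [0.82, -11.05, -0.06], "angular": [0, 0, 0.25]}, {"linear": [1.02, -13.81, -0.07], "angular": [0, 0, 0.31]}]'

```text
t: 37.1
ee_pos: [0.5499, 0.2277, 0.1138]
eef_rot: [0.01, 1.0, -0.0, 0.0]
contact_force: [0.6, -0.5, -4.5]
grip_width: 0.101
finger_force: 59.4
```

Call:
move_arm --motion '[{"linear": [0.12, -2.77, -0.02], "angular": [0, 0, 0.06]}, {"linear": [0.23, -5.53, -0.03], "angular": [0, 0, 0.12]}, {"linear": [0.35, -8.3, -0.04], "angular": [0, 0, 0.19]}, {"linear": [0.46, -11.07, -0.06], "angular": [0, 0, 0.25]}, {"linear": [0.58, -13.84, -0.07], "angular": [0, 0, 0.31]}]'

```text
t: 37.52
ee_pos: [0.5413, 0.0894, 0.1146]
eef_rot: [0.026, 1.0, -0.0, 0.0]
contact_force: [1.1, -0.2, -4.0]
grip_width: 0.095
finger_force: 59.4
```

Call:
move_arm --motion '[{"linear": [0.02, -2.77, -0.02], "angular": [0, 0, 0.06]}, {"linear": [0.05, -5.53, -0.03], "angular": [0, 0, 0.13]}, {"linear": [0.07, -8.3, -0.05], "angular": [0, 0, 0.19]}, {"linear": [0.09, -10.2, -0.06], "angular": [0, 0, 0.23]}, {"linear": [0.1, -11.07, -0.06], "angular": [0, 0, 0.25]}]'

```text
t: 37.93
ee_pos: [0.5346, -0.0221, 0.1152]
eef_rot: [0.04, 0.999, -0.0, 0.0]
contact_force: [-0.8, 0.7, -5.0]
grip_width: 0.092
finger_force: 59.5
```

Call:
move_arm --motion '[{"linear": [0, 0, 1], "angular": [0, 0, 0]}, {"linear": [0, 0, 2.5], "angular": [0, 0, 0]}, {"linear": [0, 0, 4], "angular": [0, 0, 0]}, {"linear": [0, 0, 5], "angular": [0, 0, 0]}, {"linear": [0, 0, 5.5], "angular": [0, 0, 0]}]'

```text
t: 38.35
ee_pos: [0.5341, -0.0189, 0.0582]
eef_rot: [0.039, 0.999, 0.0, -0.001]
contact_force: [-0.4, 0.1, -4.0]
grip_width: 0.095
finger_force: 59.4
```

Call:
move_arm --motion '[{"linear": [0, 0, 0], "angular": [0, 0, 0]}, {"linear": [0, 0, 0], "angular": [0, 0, 0]}, {"linear": [0, 0, 0], "angular": [0, 0, 0]}]'

```text
t: 38.6
ee_pos: [0.5353, -0.0197, 0.0607]
eef_rot: [0.039, 0.999, -0.0, 0.001]
contact_force: [-0.1, 0.3, -4.0]
grip_width: 0.096
finger_force: 59.4
```

Run:
```python
from plan import *
s=ctrl.get_state();y=R.from_quat(s["eef_rot"]).as_matrix()[:,1];print(s["ee_pos"],np.degrees(np.arctan2(y[1],y[0])),s["contact_force"],s["grip_width"])
im,w=cloud("top");z=s["ee_pos"][2]+.029
print(fit_rack("top",im,w,z,(.536,-.02),-.078,[]))
i=im.astype(int)
for n,a,b,c,d in(("far",.58,.64,-.16,.12),("near",.44,.5,-.16,.12),("left",.45,.63,.06,.12),("right",.45,.63,-.16,-.09)):
    m=(i.min(-1)>150)&(np.ptp(i,axis=-1)<40)&(w[...,0]>a)&(w[...,0]<b)&(w[...,1]>c)&(w[...,1]<d)&(w[...,2]>.075)&(w[...,2]<.13)
    print(n,m.sum(),np.median(w[m][:,2]) if m.any() else None)
```

```text
[ 0.53530561 -0.01971284  0.06073163] 85.49863189334187 [-0.08343138  0.30546951 -3.97391721] 0.09578732575768176
(371, array([ 0.5365, -0.0181, -0.081 ]), np.float64(-4.64), np.float64(1.29))
far 51 0.10016663030309503
near 230 0.098971792418452
left 108 0.10008811873376
right 89 0.1003843128834363
```

The rack's pose matches the original within 1 mm (0.5365, -0.018, -4.6°). Lowering it.

Call:
move_arm --motion '[{"linear": [0, 0, 0.5], "angular": [0, 0, 0]}, {"linear": [0, 0, 1.0], "angular": [0, 0, 0]}, {"linear": [0, 0, 1.4], "angular": [0, 0, 0]}, {"linear": [0, 0, 1.6], "angular": [0, 0, 0]}, {"linear": [0, 0, 1.8], "angular": [0, 0, 0]}]'

```text
t: 39.07
ee_pos: [0.5347, -0.0199, 0.0415]
eef_rot: [0.039, 0.999, -0.0, -0.0]
contact_force: [0.7, -0.3, -3.5]
grip_width: 0.096
finger_force: 59.5
```

Call:
move_arm --motion '[{"linear": [0, 0, 0.1], "angular": [0, 0, 0]}, {"linear": [0, 0, 0.2], "angular": [0, 0, 0]}, {"linear": [0, 0, 0.3], "angular": [0, 0, 0]}, {"linear": [0, 0, 0.35], "angular": [0, 0, 0]}, {"linear": [0, 0, 0.4], "angular": [0, 0, 0]}]'

```text
t: 39.48
ee_pos: [0.5349, -0.0199, 0.038]
eef_rot: [0.039, 0.999, -0.0, 0.0]
contact_force: [0.2, 0.3, -4.3]
grip_width: 0.098
finger_force: 59.5
```

Call:
move_arm --motion '[{"linear": [0, 0, 0.05], "angular": [0, 0, 0]}, {"linear": [0, 0, 0.1], "angular": [0, 0, 0]}, {"linear": [0, 0, 0.1], "angular": [0, 0, 0]}]'

```text
t: 39.73
ee_pos: [0.5349, -0.0199, 0.0376]
eef_rot: [0.039, 0.999, -0.0, 0.0]
contact_force: [-3.5, 1.2, 3.9]
grip_width: 0.094
finger_force: 60.7
```

Call:
move_arm --motion '[{"linear": [0, 0, 0], "angular": [0, 0, 0]}, {"linear": [0, 0, 0], "angular": [0, 0, 0]}, {"linear": [0, 0, 0], "angular": [0, 0, 0]}, {"linear": [0, 0, 0], "angular": [0, 0, 0]}]' --fingers 3.2

```text
t: 40.07
ee_pos: [0.535, -0.0199, 0.0371]
eef_rot: [0.039, 0.999, -0.0, 0.0]
contact_force: [0.6, 0.2, 0.6]
grip_width: 0.374
finger_force: 0.0
```

Call:
move_arm --motion '[{"linear": [0, 0, -0.6], "angular": [0, 0, 0]}, {"linear": [0, 0, -1.6], "angular": [0, 0, 0]}, {"linear": [0, 0, -4], "angular": [0, 0, 0]}, {"linear": [0, 0, -8], "angular": [0, 0, 0]}, {"linear": [0, 0, -12], "angular": [0, 0, 0]}]'

```text
t: 40.48
ee_pos: [0.5341, -0.0197, 0.1588]
eef_rot: [0.039, 0.999, 0.0, -0.001]
contact_force: [1.1, -0.1, 0.0]
grip_width: 0.374
finger_force: 0.0
```

Run:
```python
from plan import *
json.dump([.535,-.0199,.157,85.48],open("cmd.json","w"))
plan([[.375,.3,.175,85.48,40.5]])
```

```text
t 40.5 ee [ 0.5341 -0.0197  0.1588] cmd [ 5.350e-01 -1.990e-02  1.570e-01  8.548e+01]
[{"linear":[2.05, 3.4, -0.2],"angular":[0,0,-0]},{"linear":[4.1, 6.81, -0.4],"angular":[0,0,-0]},{"linear":[6.16, 10.21, -0.6],"angular":[0,0,-0]},{"linear":[8.21, 13.61, -0.8],"angular":[0,0,-0]},{"linear":[10.26, 17.02, -1.0],"angular":[0,0,-0]}]
[{"linear":[2.05, 3.4, -0.2],"angular":[0,0,-0]},{"linear":[4.11, 6.8, -0.4],"angular":[0,0,-0]},{"linear":[6.16, 10.21, -0.6],"angular":[0,0,-0]},{"linear":[8.21, 13.61, -0.8],"angular":[0,0,-0]}]
```

Call:
move_arm --motion '[{"linear": [2.05, 3.4, -0.2], "angular": [0, 0, 0]}, {"linear": [4.1, 6.81, -0.4], "angular": [0, 0, 0]}, {"linear": [6.16, 10.21, -0.6], "angular": [0, 0, 0]}, {"linear": [8.21, 13.61, -0.8], "angular": [0, 0, 0]}, {"linear": [10.26, 17.02, -1.0], "angular": [0, 0, 0]}]' --fingers 8.5 --squeeze 35

```text
t: 40.9
ee_pos: [0.4449, 0.1592, 0.1683]
eef_rot: [0.04, 0.999, 0.0, 0.001]
contact_force: [0.8, 0.6, -0.0]
grip_width: 0.995
finger_force: 0.0
```

Call:
move_arm --motion '[{"linear": [2.05, 3.4, -0.2], "angular": [0, 0, 0]}, {"linear": [4.11, 6.8, -0.4], "angular": [0, 0, 0]}, {"linear": [6.16, 10.21, -0.6], "angular": [0, 0, 0]}, {"linear": [7.7, 12.8, -0.8], "angular": [0, 0, 0]}, {"linear": [8.21, 13.61, -0.8], "angular": [0, 0, 0]}]'

```text
t: 41.32
ee_pos: [0.373, 0.3032, 0.1766]
eef_rot: [0.038, 0.999, 0.001, 0.001]
contact_force: [0.4, -0.4, 0.6]
grip_width: 0.999
finger_force: 0.0
```

Call:
move_arm --motion '[{"linear": [0, 0, 1.5], "angular": [0, 0, 0]}, {"linear": [0, 0, 4], "angular": [0, 0, 0]}, {"linear": [0, 0, 6.5], "angular": [0, 0, 0]}, {"linear": [0, 0, 9], "angular": [0, 0, 0]}, {"linear": [0, 0, 10.5], "angular": [0, 0, 0]}]'

```text
t: 41.73
ee_pos: [0.3743, 0.2994, 0.0684]
eef_rot: [0.039, 0.999, -0.0, -0.001]
contact_force: [-1.7, -0.9, -0.3]
grip_width: 0.997
finger_force: 0.0
```

Call:
move_arm --motion '[{"linear": [0, 0, 1.2], "angular": [0, 0, 0]}, {"linear": [0, 0, 2.1], "angular": [0, 0, 0]}, {"linear": [0, 0, 2.8], "angular": [0, 0, 0]}, {"linear": [0, 0, 3.1], "angular": [0, 0, 0]}, {"linear": [0, 0, 3.1], "angular": [0, 0, 0]}]'

```text
t: 42.15
ee_pos: [0.3749, 0.2999, 0.039]
eef_rot: [0.039, 0.999, -0.0, -0.0]
contact_force: [0.2, -0.7, -0.6]
grip_width: 0.996
finger_force: 0.0
```

Run:
```python
from plan import *
s=ctrl.get_state();print(s["ee_pos"],s["contact_force"],s["grip_width"])
im,w=cloud("top");print(fit_rack("top",im,w,.066,(.536,-.02),-.078,[]))
im,w=cloud("scene");cv2.imwrite("pics/scene10.png",cv2.resize(im[130:290,230:510],None,fx=2.8,fy=2.8,interpolation=cv2.INTER_CUBIC))
```

```text
[0.37493689 0.29992451 0.03895718] [ 0.20247673 -0.6752871  -0.59189867] 0.9963375878561618
(1603, array([ 0.536 , -0.0184, -0.0791]), np.float64(-4.53), np.float64(1.75))
```

View pics/scene10.png

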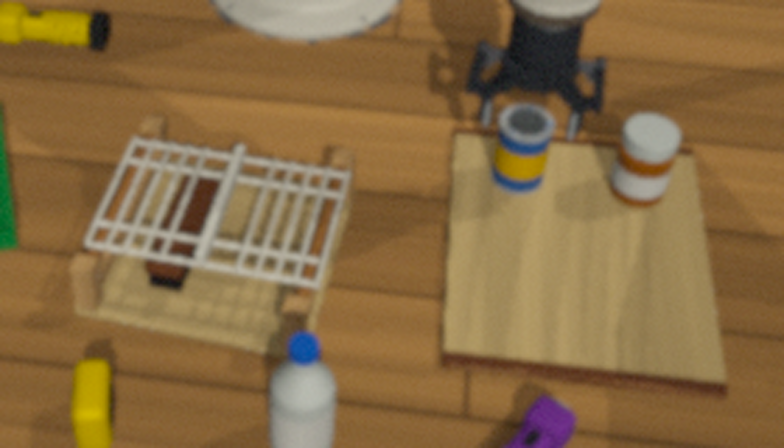

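The rack is back on its dowels within about 1 mm, and the gripper straddles the can at (523,125). I grip it, lift and carry it back.

Call:
move_arm --motion '[{"linear": [0, 0, 0], "angular": [0, 0, 0]}, {"linear": [0, 0, 0], "angular": [0, 0, 0]}, {"linear": [0, 0, 0], "angular": [0, 0, 0]}, {"linear": [0, 0, 0], "angular": [0, 0, 0]}, {"linear": [0, 0, 0], "angular": [0, 0, 0]}]' --fingers 5.2

```text
t: 42.67
ee_pos: [0.3752, 0.3001, 0.0397]
eef_rot: [0.039, 0.999, 0.0, 0.0]
contact_force: [-0.9, -2.9, 7.3]
grip_width: 0.667
finger_force: 36.0
```

Call:
move_arm --motion '[{"linear": [0, 0, -0.2], "angular": [0, 0, 0]}, {"linear": [0, 0, -0.5], "angular": [0, 0, 0]}, {"linear": [0, 0, -2.0], "angular": [0, 0, 0]}, {"linear": [0, 0, -4.0], "angular": [0, 0, 0]}, {"linear": [0, 0, -6.0], "angular": [0, 0, 0]}]'

```text
t: 43.08
ee_pos: [0.3744, 0.2999, 0.0996]
eef_rot: [0.039, 0.999, -0.0, -0.001]
contact_force: [0.3, 0.5, -2.9]
grip_width: 0.666
finger_force: 38.2
```

Run:
```python
from plan import *
s=ctrl.get_state();print(s["grip_width"],s["finger_force"])
json.dump([.375,.3,.099,85.48],open("cmd.json","w"))
plan([[.375,.3,.169,85.48,24],[.559,-.0945,.169,85.48,34]])
```

```text
0.6664944647642952 38.222957253456116
t 43.1 ee [0.3744 0.2999 0.0996] cmd [ 0.375  0.3    0.099 85.48 ]
[{"linear":[0.0, 0.0, -2.33],"angular":[0,0,-0]},{"linear":[0.0, 0.0, -4.67],"angular":[0,0,-0]},{"linear":[0.0, 0.0, -7.0],"angular":[0,0,-0]},{"linear":[-1.65, -2.91, -7.0],"angular":[0,0,-0]},{"linear":[-3.3, -5.83, -7.0],"angular":[0,0,-0]}]
[{"linear":[-1.65, -2.91, 0.0],"angular":[0,0,-0]},{"linear":[-3.3, -5.82, 0.0],"angular":[0,0,-0]},{"linear":[-4.95, -8.74, 0.0],"angular":[0,0,-0]},{"linear":[-6.6, -11.65, 0.0],"angular":[0,0,-0]},{"linear":[-8.25, -14.57, 0.0],"angular":[0,0,-0]}]
[{"linear":[-1.65, -2.91, 0.0],"angular":[0,0,-0]},{"linear":[-3.3, -5.82, 0.0],"angular":[0,0,-0]},{"linear":[-4.95, -8.74, 0.0],"angular":[0,0,-0]},{"linear":[-6.6, -11.65, 0.0],"angular":[0,0,-0]},{"linear":[-8.25, -14.56, 0.0],"angular":[0,0,-0]}]
[{"linear":[-1.65, -2.92, 0.0],"angular":[0,0,-0]}]
```

Call:
move_arm --motion '[{"linear": [0.0, 0.0, -2.33], "angular": [0, 0, 0]}, {"linear": [0.0, 0.0, -4.67], "angular": [0, 0, 0]}, {"linear": [0.0, 0.0, -7.0], "angular": [0, 0, 0]}, {"linear": [-1.65, -2.91, -7.0], "angular": [0, 0, 0]}, {"linear": [-3.3, -5.83, -7.0], "angular": [0, 0, 0]}]'

```text
t: 43.5
ee_pos: [0.4034, 0.2397, 0.1705]
eef_rot: [0.038, 0.999, 0.001, 0.001]
contact_force: [0.9, -0.2, -2.9]
grip_width: 0.664
finger_force: 38.5
```

Call:
move_arm --motion '[{"linear": [-1.65, -2.91, 0.0], "angular": [0, 0, 0]}, {"linear": [-3.3, -5.82, 0.0], "angular": [0, 0, 0]}, {"linear": [-4.95, -8.74, 0.0], "angular": [0, 0, 0]}, {"linear": [-6.6, -11.65, 0.0], "angular": [0, 0, 0]}, {"linear": [-8.25, -14.57, 0.0], "angular": [0, 0, 0]}]'

```text
t: 43.92
ee_pos: [0.4742, 0.086, 0.1693]
eef_rot: [0.039, 0.999, 0.0, 0.0]
contact_force: [0.5, 0.6, -2.8]
grip_width: 0.671
finger_force: 38.5
```

Call:
move_arm --motion '[{"linear": [-1.65, -2.91, 0.0], "angular": [0, 0, 0]}, {"linear": [-3.3, -5.82, 0.0], "angular": [0, 0, 0]}, {"linear": [-4.95, -8.74, 0.0], "angular": [0, 0, 0]}, {"linear": [-6.6, -11.65, 0.0], "angular": [0, 0, 0]}, {"linear": [-8.25, -14.56, 0.0], "angular": [0, 0, 0]}]'

```text
t: 44.33
ee_pos: [0.545, -0.0657, 0.1691]
eef_rot: [0.039, 0.999, 0.0, -0.0]
contact_force: [0.8, 0.8, -2.6]
grip_width: 0.667
finger_force: 38.5
```

Call:
move_arm --motion '[{"linear": [-1.1, -2.0, 0.0], "angular": [0, 0, 0]}, {"linear": [-1.65, -2.92, 0], "angular": [0, 0, 0]}, {"linear": [-1.65, -2.92, 1], "angular": [0, 0, 0]}, {"linear": [-1.65, -2.92, 2.5], "angular": [0, 0, 0]}, {"linear": [-1.65, -2.92, 3.9], "angular": [0, 0, 0]}]'

```text
t: 44.75
ee_pos: [0.5584, -0.0936, 0.129]
eef_rot: [0.039, 0.999, 0.0, -0.0]
contact_force: [0.2, -0.6, -2.1]
grip_width: 0.663
finger_force: 38.5
```

Call:
move_arm --motion '[{"linear": [0, 0, 0.8], "angular": [0, 0, 0]}, {"linear": [0, 0, 1.4], "angular": [0, 0, 0]}, {"linear": [0, 0, 1.8], "angular": [0, 0, 0]}, {"linear": [0, 0, 2.1], "angular": [0, 0, 0]}, {"linear": [0, 0, 2.2], "angular": [0, 0, 0]}]'

```text
t: 45.17
ee_pos: [0.5589, -0.0943, 0.108]
eef_rot: [0.039, 0.999, -0.0, 0.0]
contact_force: [0.9, -0.8, -3.3]
grip_width: 0.667
finger_force: 38.5
```

Call:
move_arm --motion '[{"linear": [0, 0, 0.05], "angular": [0, 0, 0]}, {"linear": [0, 0, 0.1], "angular": [0, 0, 0]}, {"linear": [0, 0, 0.15], "angular": [0, 0, 0]}, {"linear": [0, 0, 0.2], "angular": [0, 0, 0]}, {"linear": [0, 0, 0.2], "angular": [0, 0, 0]}]'

```text
t: 45.58
ee_pos: [0.5589, -0.0945, 0.1061]
eef_rot: [0.039, 0.999, -0.0, 0.0]
contact_force: [0.3, -0.2, -2.4]
grip_width: 0.667
finger_force: 38.5
```

Call:
move_arm --motion '[{"linear": [0, 0, 0.05], "angular": [0, 0, 0]}, {"linear": [0, 0, 0.1], "angular": [0, 0, 0]}, {"linear": [0, 0, 0.1], "angular": [0, 0, 0]}]'

```text
t: 45.83
ee_pos: [0.5588, -0.0945, 0.1049]
eef_rot: [0.039, 0.999, -0.0, -0.0]
contact_force: [-0.4, 0.2, -3.3]
grip_width: 0.664
finger_force: 38.5
```

Call:
move_arm --motion '[{"linear": [0, 0, 0.05], "angular": [0, 0, 0]}, {"linear": [0, 0, 0.05], "angular": [0, 0, 0]}, {"linear": [0, 0, 0.05], "angular": [0, 0, 0]}]'

```text
t: 46.08
ee_pos: [0.5589, -0.0945, 0.1045]
eef_rot: [0.039, 0.999, -0.0, 0.0]
contact_force: [0.0, -1.1, -2.0]
grip_width: 0.664
finger_force: 38.7
```

Call:
move_arm --motion '[{"linear": [0, 0, 0.03], "angular": [0, 0, 0]}, {"linear": [0, 0, 0.05], "angular": [0, 0, 0]}, {"linear": [0, 0, 0.05], "angular": [0, 0, 0]}]'

```text
t: 46.33
ee_pos: [0.559, -0.0946, 0.1044]
eef_rot: [0.039, 0.999, -0.0, 0.0]
contact_force: [-1.0, -0.9, 4.8]
grip_width: 0.662
finger_force: 39.2
```

Call:
move_arm --motion '[{"linear": [0, 0, 0], "angular": [0, 0, 0]}, {"linear": [0, 0, 0], "angular": [0, 0, 0]}, {"linear": [0, 0, 0], "angular": [0, 0, 0]}, {"linear": [0, 0, 0], "angular": [0, 0, 0]}, {"linear": [0, 0, 0], "angular": [0, 0, 0]}]' --fingers 8.5

```text
t: 46.75
ee_pos: [0.5588, -0.0945, 0.1039]
eef_rot: [0.039, 0.999, -0.0, -0.0]
contact_force: [0.6, -0.6, 0.8]
grip_width: 0.996
finger_force: 0.0
```

Call:
move_arm --motion '[{"linear": [0, 0, -1], "angular": [0, 0, 0]}, {"linear": [0, 0, -2.5], "angular": [0, 0, 0]}, {"linear": [0, 0, -5], "angular": [0, 0, 0]}, {"linear": [0, 0, -7.5], "angular": [0, 0, 0]}, {"linear": [0, 0, -10], "angular": [0, 0, 0]}]'

```text
t: 47.17
ee_pos: [0.5587, -0.0944, 0.2059]
eef_rot: [0.039, 0.999, -0.0, 0.0]
contact_force: [0.6, -0.1, 0.6]
grip_width: 0.994
finger_force: 0.0
```

Run:
```python
from plan import *
json.dump([.559,-.0945,.204,85.48],open("cmd.json","w"))
plan([[.375,.435,.174,85.48,40.5]])
```

```text
t 47.2 ee [ 0.5587 -0.0944  0.2059] cmd [ 0.559  -0.0945  0.204  85.48  ]
[{"linear":[1.61, 3.67, 0.21],"angular":[0,0,-0]},{"linear":[3.22, 7.33, 0.43],"angular":[0,0,-0]},{"linear":[4.82, 11.0, 0.64],"angular":[0,0,-0]},{"linear":[6.43, 14.67, 0.86],"angular":[0,0,-0]},{"linear":[8.04, 18.33, 1.07],"angular":[0,0,-0]}]
[{"linear":[1.61, 3.67, 0.22],"angular":[0,0,-0]},{"linear":[3.22, 7.34, 0.43],"angular":[0,0,-0]},{"linear":[4.83, 11.0, 0.64],"angular":[0,0,-0]},{"linear":[6.43, 14.67, 0.86],"angular":[0,0,-0]},{"linear":[8.04, 18.34, 1.07],"angular":[0,0,-0]}]
[{"linear":[1.61, 3.66, 0.22],"angular":[0,0,-0]},{"linear":[3.22, 7.33, 0.43],"angular":[0,0,-0]},{"linear":[4.83, 11.0, 0.65],"angular":[0,0,-0]},{"linear":[6.44, 14.67, 0.86],"angular":[0,0,-0]}]
```

Call:
move_arm --motion '[{"linear": [1.61, 3.67, 0.21], "angular": [0, 0, 0]}, {"linear": [3.22, 7.33, 0.43], "angular": [0, 0, 0]}, {"linear": [4.82, 11.0, 0.64], "angular": [0, 0, 0]}, {"linear": [6.43, 14.67, 0.86], "angular": [0, 0, 0]}, {"linear": [8.04, 18.33, 1.07], "angular": [0, 0, 0]}]'

```text
t: 47.58
ee_pos: [0.4922, 0.096, 0.1941]
eef_rot: [0.04, 0.999, 0.0, 0.0]
contact_force: [0.8, 1.3, 0.1]
grip_width: 0.994
finger_force: 0.0
```

Call:
move_arm --motion '[{"linear": [1.61, 3.67, 0.22], "angular": [0, 0, 0]}, {"linear": [3.22, 7.34, 0.43], "angular": [0, 0, 0]}, {"linear": [4.83, 11.0, 0.64], "angular": [0, 0, 0]}, {"linear": [6.43, 14.67, 0.86], "angular": [0, 0, 0]}, {"linear": [8.04, 18.34, 1.07], "angular": [0, 0, 0]}]'

```text
t: 48.0
ee_pos: [0.4264, 0.2855, 0.1835]
eef_rot: [0.039, 0.999, 0.0, 0.0]
contact_force: [0.7, 0.7, -0.1]
grip_width: 0.995
finger_force: 0.0
```

Call:
move_arm --motion '[{"linear": [1.61, 3.66, 0.22], "angular": [0, 0, 0]}, {"linear": [3.22, 7.33, 0.43], "angular": [0, 0, 0]}, {"linear": [4.83, 11.0, 0.65], "angular": [0, 0, 0]}, {"linear": [6.0, 13.7, 0.86], "angular": [0, 0, 0]}, {"linear": [6.44, 14.67, 0.86], "angular": [0, 0, 0]}]'

```text
t: 48.42
ee_pos: [0.3729, 0.4383, 0.1741]
eef_rot: [0.038, 0.999, 0.0, -0.0]
contact_force: [1.3, -0.8, 0.3]
grip_width: 0.998
finger_force: 0.0
```

Call:
move_arm --motion '[{"linear": [0, 0, 1], "angular": [0, 0, 0]}, {"linear": [0, 0, 3.5], "angular": [0, 0, 0]}, {"linear": [0, 0, 6], "angular": [0, 0, 0]}, {"linear": [0, 0, 8.5], "angular": [0, 0, 0]}, {"linear": [0, 0, 10.5], "angular": [0, 0, 0]}]'

```text
t: 48.83
ee_pos: [0.3749, 0.4335, 0.0672]
eef_rot: [0.04, 0.999, -0.001, -0.0]
contact_force: [-0.3, -0.2, 0.3]
grip_width: 0.995
finger_force: 0.0
```

Call:
move_arm --motion '[{"linear": [0, 0, 1.2], "angular": [0, 0, 0]}, {"linear": [0, 0, 2.1], "angular": [0, 0, 0]}, {"linear": [0, 0, 2.8], "angular": [0, 0, 0]}, {"linear": [0, 0, 3.1], "angular": [0, 0, 0]}, {"linear": [0, 0, 3.1], "angular": [0, 0, 0]}]'

```text
t: 49.25
ee_pos: [0.375, 0.435, 0.0381]
eef_rot: [0.039, 0.999, -0.0, 0.0]
contact_force: [0.1, 0.1, 0.0]
grip_width: 0.995
finger_force: 0.0
```

Call:
move_arm --motion '[{"linear": [0, 0, 0], "angular": [0, 0, 0]}, {"linear": [0, 0, 0], "angular": [0, 0, 0]}, {"linear": [0, 0, 0], "angular": [0, 0, 0]}, {"linear": [0, 0, 0], "angular": [0, 0, 0]}, {"linear": [0, 0, 0], "angular": [0, 0, 0]}]' --fingers 5.6

```text
t: 49.67
ee_pos: [0.3752, 0.4353, 0.0391]
eef_rot: [0.039, 0.999, 0.0, 0.001]
contact_force: [-0.4, -1.7, 6.0]
grip_width: 0.69
finger_force: 36.7
```

Run:
```python
from plan import *
s=ctrl.get_state();print(s["ee_pos"],s["contact_force"],s["grip_width"],s["finger_force"])
json.dump([.375,.435,.038,85.48],open("cmd.json","w"))
plan([[.375,.435,.042,85.48,2],[.375,.435,.162,85.48,22],[.553,.038,.167,85.48,33]])
```

```text
[0.37524473 0.43534393 0.03909346] [-0.43598448 -1.67341323  6.00666269] 0.6898732308718832 36.74495995044708
t 49.7 ee [0.3752 0.4353 0.0391] cmd [3.750e-01 4.350e-01 3.800e-02 8.548e+01]
[{"linear":[0.0, 0.0, -0.2],"angular":[0,0,-0]},{"linear":[0.0, 0.0, -0.4],"angular":[0,0,-0]},{"linear":[0.0, 0.0, -2.4],"angular":[0,0,-0]},{"linear":[0.0, 0.0, -4.4],"angular":[0,0,-0]},{"linear":[0.0, 0.0, -6.4],"angular":[0,0,-0]}]
[{"linear":[0.0, 0.0, -2.0],"angular":[0,0,-0]},{"linear":[0.0, 0.0, -4.0],"angular":[0,0,-0]},{"linear":[0.0, 0.0, -6.0],"angular":[0,0,-0]},{"linear":[-1.49, -2.73, -6.04],"angular":[0,0,-0]},{"linear":[-2.98, -5.45, -6.07],"angular":[0,0,-0]}]
[{"linear":[-1.49, -2.73, -0.04],"angular":[0,0,-0]},{"linear":[-2.98, -5.46, -0.07],"angular":[0,0,-0]},{"linear":[-4.47, -8.18, -0.11],"angular":[0,0,-0]},{"linear":[-5.97, -10.91, -0.14],"angular":[0,0,-0]},{"linear":[-7.46, -13.64, -0.18],"angular":[0,0,-0]}]
[{"linear":[-1.49, -2.72, -0.04],"angular":[0,0,-0]},{"linear":[-2.98, -5.45, -0.07],"angular":[0,0,-0]},{"linear":[-4.47, -8.18, -0.11],"angular":[0,0,-0]},{"linear":[-5.96, -10.9, -0.14],"angular":[0,0,-0]},{"linear":[-7.45, -13.63, -0.18],"angular":[0,0,-0]}]
[{"linear":[-1.49, -2.73, -0.03],"angular":[0,0,-0]},{"linear":[-2.98, -5.45, -0.07],"angular":[0,0,-0]}]
```

Call:
move_arm --motion '[{"linear": [0.0, 0.0, -0.2], "angular": [0, 0, 0]}, {"linear": [0.0, 0.0, -0.4], "angular": [0, 0, 0]}, {"linear": [0.0, 0.0, -2.4], "angular": [0, 0, 0]}, {"linear": [0.0, 0.0, -4.4], "angular": [0, 0, 0]}, {"linear": [0.0, 0.0, -6.4], "angular": [0, 0, 0]}]'

```text
t: 50.08
ee_pos: [0.3746, 0.4349, 0.1028]
eef_rot: [0.039, 0.999, -0.0, -0.0]
contact_force: [-0.5, 1.2, -1.6]
grip_width: 0.688
finger_force: 38.6
```

Call:
move_arm --motion '[{"linear": [0.0, 0.0, -2.0], "angular": [0, 0, 0]}, {"linear": [0.0, 0.0, -4.0], "angular": [0, 0, 0]}, {"linear": [0.0, 0.0, -6.0], "angular": [0, 0, 0]}, {"linear": [-1.49, -2.73, -6.04], "angular": [0, 0, 0]}, {"linear": [-2.98, -5.45, -6.07], "angular": [0, 0, 0]}]'

```text
t: 50.5
ee_pos: [0.4003, 0.3787, 0.164]
eef_rot: [0.038, 0.999, 0.001, 0.001]
contact_force: [-0.0, 0.3, -2.9]
grip_width: 0.688
finger_force: 38.9
```

Call:
move_arm --motion '[{"linear": [-1.49, -2.73, -0.04], "angular": [0, 0, 0]}, {"linear": [-2.98, -5.46, -0.07], "angular": [0, 0, 0]}, {"linear": [-4.47, -8.18, -0.11], "angular": [0, 0, 0]}, {"linear": [-5.97, -10.91, -0.14], "angular": [0, 0, 0]}, {"linear": [-7.46, -13.64, -0.18], "angular": [0, 0, 0]}]'

```text
t: 50.92
ee_pos: [0.4641, 0.2351, 0.1648]
eef_rot: [0.039, 0.999, 0.0, 0.0]
contact_force: [0.5, 0.1, -1.6]
grip_width: 0.689
finger_force: 38.9
```

Call:
move_arm --motion '[{"linear": [-1.49, -2.72, -0.04], "angular": [0, 0, 0]}, {"linear": [-2.98, -5.45, -0.07], "angular": [0, 0, 0]}, {"linear": [-4.47, -8.18, -0.11], "angular": [0, 0, 0]}, {"linear": [-5.96, -10.9, -0.14], "angular": [0, 0, 0]}, {"linear": [-7.45, -13.63, -0.18], "angular": [0, 0, 0]}]'

```text
t: 51.33
ee_pos: [0.5277, 0.0933, 0.1666]
eef_rot: [0.039, 0.999, -0.0, 0.0]
contact_force: [1.3, 0.3, -2.3]
grip_width: 0.688
finger_force: 38.9
```

Call:
move_arm --motion '[{"linear": [-1.49, -2.73, -0.03], "angular": [0, 0, 0]}, {"linear": [-2.5, -4.6, -0.07], "angular": [0, 0, 0]}, {"linear": [-2.98, -5.45, -0.07], "angular": [0, 0, 0]}, {"linear": [-2.98, -5.45, 1], "angular": [0, 0, 0]}, {"linear": [-2.98, -5.45, 2.5], "angular": [0, 0, 0]}]'

```text
t: 51.75
ee_pos: [0.5532, 0.0382, 0.1416]
eef_rot: [0.04, 0.999, 0.0, 0.001]
contact_force: [0.3, 0.6, -2.5]
grip_width: 0.688
finger_force: 38.9
```

Call:
move_arm --motion '[{"linear": [0, 0, 1.2], "angular": [0, 0, 0]}, {"linear": [0, 0, 2.1], "angular": [0, 0, 0]}, {"linear": [0, 0, 2.7], "angular": [0, 0, 0]}, {"linear": [0, 0, 3.1], "angular": [0, 0, 0]}, {"linear": [0, 0, 3.3], "angular": [0, 0, 0]}]'

```text
t: 52.17
ee_pos: [0.5526, 0.0385, 0.1079]
eef_rot: [0.039, 0.999, -0.0, -0.0]
contact_force: [0.0, -0.0, -1.8]
grip_width: 0.687
finger_force: 38.9
```

Call:
move_arm --motion '[{"linear": [0, 0, 0.08], "angular": [0, 0, 0]}, {"linear": [0, 0, 0.15], "angular": [0, 0, 0]}, {"linear": [0, 0, 0.2], "angular": [0, 0, 0]}, {"linear": [0, 0, 0.25], "angular": [0, 0, 0]}, {"linear": [0, 0, 0.25], "angular": [0, 0, 0]}]'

```text
t: 52.58
ee_pos: [0.5529, 0.0381, 0.1059]
eef_rot: [0.039, 0.999, -0.0, 0.0]
contact_force: [-0.2, 0.3, -1.4]
grip_width: 0.695
finger_force: 38.9
```

Call:
move_arm --motion '[{"linear": [0, 0, 0.05], "angular": [0, 0, 0]}, {"linear": [0, 0, 0.1], "angular": [0, 0, 0]}, {"linear": [0, 0, 0.1], "angular": [0, 0, 0]}]'

```text
t: 52.83
ee_pos: [0.5527, 0.0381, 0.1047]
eef_rot: [0.039, 0.999, -0.0, -0.0]
contact_force: [0.1, -0.5, -2.4]
grip_width: 0.692
finger_force: 38.9
```

Call:
move_arm --motion '[{"linear": [0, 0, 0.03], "angular": [0, 0, 0]}, {"linear": [0, 0, 0.05], "angular": [0, 0, 0]}, {"linear": [0, 0, 0.05], "angular": [0, 0, 0]}]'

```text
t: 53.08
ee_pos: [0.5527, 0.0381, 0.1042]
eef_rot: [0.039, 0.999, -0.0, -0.0]
contact_force: [0.1, -0.8, -1.5]
grip_width: 0.691
finger_force: 38.9
```

Call:
move_arm --motion '[{"linear": [0, 0, 0.03], "angular": [0, 0, 0]}, {"linear": [0, 0, 0.05], "angular": [0, 0, 0]}, {"linear": [0, 0, 0.05], "angular": [0, 0, 0]}]'

```text
t: 53.33
ee_pos: [0.5529, 0.0381, 0.104]
eef_rot: [0.039, 0.999, -0.0, 0.0]
contact_force: [-0.2, 0.9, 1.5]
grip_width: 0.69
finger_force: 39.1
```

Contact is light. I release the jar, rise and back away, then check.

Call:
move_arm --motion '[{"linear": [0, 0, 0], "angular": [0, 0, 0]}, {"linear": [0, 0, 0], "angular": [0, 0, 0]}, {"linear": [0, 0, 0], "angular": [0, 0, 0]}, {"linear": [0, 0, 0], "angular": [0, 0, 0]}, {"linear": [0, 0, 0], "angular": [0, 0, 0]}]' --fingers 8.5

```text
t: 53.75
ee_pos: [0.5528, 0.0381, 0.1038]
eef_rot: [0.039, 0.999, -0.0, -0.0]
contact_force: [-0.2, 0.1, -0.3]
grip_width: 0.994
finger_force: 0.0
```

Call:
move_arm --motion '[{"linear": [0, 0, -1], "angular": [0, 0, 0]}, {"linear": [0, 0, -2.5], "angular": [0, 0, 0]}, {"linear": [0, 0, -5], "angular": [0, 0, 0]}, {"linear": [0, 0, -7.5], "angular": [0, 0, 0]}, {"linear": [0, 0, -10], "angular": [0, 0, 0]}]'

```text
t: 54.17
ee_pos: [0.5526, 0.0381, 0.2057]
eef_rot: [0.039, 0.999, -0.0, 0.0]
contact_force: [0.6, 0.3, -0.1]
grip_width: 0.995
finger_force: 0.0
```

Call:
move_arm --motion '[{"linear": [1, 3, -0.5], "angular": [0, 0, 0]}, {"linear": [2.5, 6, -0.5], "angular": [0, 0, 0]}, {"linear": [4, 9, -0.5], "angular": [0, 0, 0]}, {"linear": [5.5, 12, -0.5], "angular": [0, 0, 0]}, {"linear": [7, 15, -0.5], "angular": [0, 0, 0]}]'

```text
t: 54.58
ee_pos: [0.494, 0.1944, 0.2098]
eef_rot: [0.04, 0.999, 0.0, 0.0]
contact_force: [1.3, -0.3, -0.8]
grip_width: 0.997
finger_force: 0.0
```

Call:
move_arm --motion '[{"linear": [1.5, 3, 0], "angular": [0, 0, 0]}, {"linear": [3, 6, 0], "angular": [0, 0, 0]}, {"linear": [4, 8, 0], "angular": [0, 0, 0]}, {"linear": [4.3, 9, 0], "angular": [0, 0, 0]}, {"linear": [4.3, 9, 0], "angular": [0, 0, 0]}]'

```text
t: 55.0
ee_pos: [0.4585, 0.2879, 0.2095]
eef_rot: [0.038, 0.999, 0.0, 0.0]
contact_force: [0.6, -1.7, -0.3]
grip_width: 0.993
finger_force: 0.0
```

Run:
```python
from h import *
im,w=cloud("top");print(fit_rack("top",im,w,.066,(.536,-.02),-.078,[(.558,-.094),(.553,.038)]))
for zt,n,cc in((.161,"can",(.558,-.094)),(.167,"jar",(.553,.038))):
    m=(np.hypot(w[...,0]-cc[0],w[...,1]-cc[1])<.05)&(w[...,2]>zt-.012)
    v,u=np.nonzero(m);Q=plane("top",np.c_[u,v].astype(float),zt)*1000;print(n,cv2.minEnclosingCircle(Q.astype(np.float32)),Q.mean(0),np.median(w[m][:,2]))
cv2.imwrite("pics/top11.png",im)
im,w=cloud("scene");cv2.imwrite("pics/scene11.png",cv2.resize(im[120:300,160:510],None,fx=2.2,fy=2.2,interpolation=cv2.INTER_CUBIC))
s=ctrl.get_state();print(s["t"],s["ee_pos"],s["contact_force"])
```

```text
(891, array([ 0.5362, -0.0184, -0.0792]), np.float64(-4.54), np.float64(2.19))
can ((558.6817626953125, -94.5381851196289), 30.48338508605957) [558.72561118 -94.70677959] 0.16271584410481066
jar ((553.2960205078125, 37.847190856933594), 29.89868927001953) [553.22765908  37.9238438 ] 0.1675387432303732
55.1 [0.45931473 0.28589175 0.20907708] [-0.24811927 -0.47173101 -0.0995395 ]
```

View pics/top11.png

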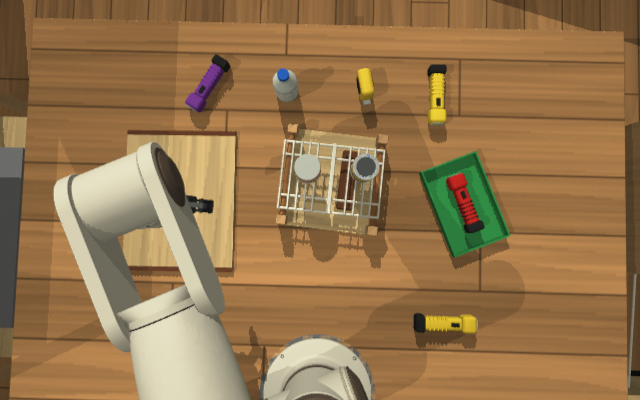

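View pics/scene11.png

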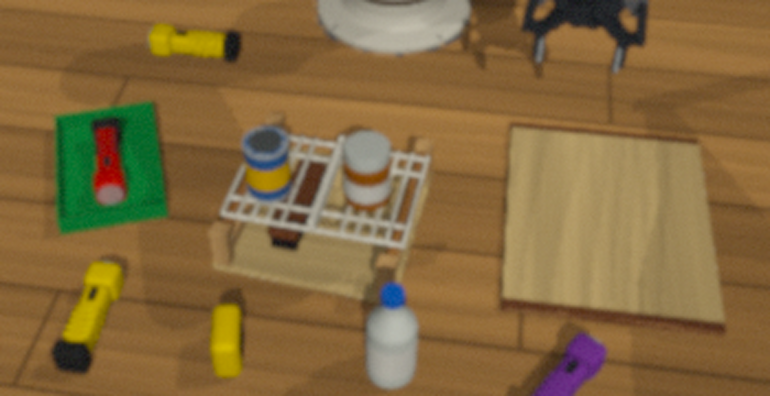

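The can at (366,166), the jar at (307,167) and the rack at (332,180) are back within about 1 mm. The torch lies in the tray at (463,203), and the brush, bottle and tape measure are untouched. Handing in.

```bash
python3 -c "
from plant import ctrl
print(ctrl.sign_off())"
```

```text
the job is handed in; nothing more can be done
None
```

The job is handed in at about 55 s on the robot's clock: the red torch lies in the green tray, the rack is back on its dowels, and the can and jar stand upright on it, each back within about 1 mm by the camera.

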